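Lock a round-bottomed ship flask in the bayonet bottle holder

TASK

Turn the brass bayonet ring of the green bottle holder fully open by its red handle, anticlockwise seen from above as far as the stop. Take the round-bottomed ship flask from its leaning cradle, set it gently and upright into the holder's cup and let go of it, then turn the ring back clockwise, a quarter turn, until it clicks locked. Do not shift the jar, the figurehead casting, the mallet or the two belaying pins.

Things in the scene. Friction and masses are not known exactly. Their poses are not given: they have to be found in the camera images.
- bayonet (a joint): Angle (rad) of the brass bayonet ring about the holder's vertical axis: 0 = clicked locked, grows anticlockwise seen from above to 1.571 = fully open at its stop. It starts part-turned, 0.3 to 0.8, and stays where it is left. Near the locked end a sprung plunger resists: about 5 N at the handle between 0.28 and 0.13 rad, then the ring snaps home to 0 by itself.
- holder: Green bottle holder screwed down, base 190 mm diameter; origin under its centre. In its middle a cup: rubber ring of 52 mm inner diameter, 31 mm high. Around the mouth turns the brass bayonet ring, 186 mm outside and 120 mm inside diameter, top 110 mm high; just under it three steel jaws (top 100 mm high) leave a mouth of 52 mm diameter when locked, too small for the flask, and 100 mm fully open.
- handle (a point): On the axis of the ring's round upright red handle, 135 mm above the bench. The handle is 18 mm in diameter and stands from the ring (110 mm) to 150 mm above the bench; it runs on a circle of 85 mm radius about the holder's axis, on the robot's side. Locked it stands by a green block, open by a white one, outside the ring, 118 mm high. Opposite, a green post reaches 140 mm out, 120 mm high.
- cup (a point): Where the centre of the flask's ball must come to rest: on the holder's vertical axis, 59 mm above the bench. It does not turn with the ring.
- flask_ball (a point): Centre of the 80 mm ball of the clear glass flask with a model ship on a blue sea inside; 0.14 to 0.28 kg, bottom-weighted. Its z axis points along the neck to the cork; the flask reaches from 40 mm below this point to 123 mm above it. It starts in a dark wooden cradle, leaning about 30 degrees, neck towards the robot's side on a brass bar that crosses under it 60 mm from the ball's centre.
- flask_neck (a point): Point on the flask's axis, 85 mm from the ball's centre towards the cork: the place to grip. The neck is 26 mm in diameter from the ball to 110 mm from its centre, then a lip of 29 mm diameter to 118 mm and a 20 mm cork to 123 mm. z axis as for flask_ball. In a light pinch the flask swings under its own weight; grip firmly (the glass bears it).
- jar: Squat apothecary jar with a dark wooden lid, 90 mm diameter, 100 mm high; origin under its centre. Leave alone.
- figurehead: Pewter figurehead casting lying flat, about 125 x 36 x 40 mm; origin under its centre. Leave alone.
- mallet: Boxwood mallet lying down: head 60 x 100 x 60 mm, handle 170 mm along its x axis; origin under the head's centre. Leave alone.
- pin_a: Black belaying pin lying along its x axis, 150 mm long, 26 mm thick; origin under its centre. Leave alone.
- pin_b: Second black belaying pin, as the first. Leave alone.

How it is judged:
By the outcome, as a careful person would: the job done as asked, in the order asked, and still so for the second after the job is handed in, with the robot touching nothing.
It also fails if it takes over 64 s, if anything falls off the work surface, if the arm or the gripper's body presses on something with over 40 N, if the wrist force passes 120 N, or if a joint passes its speed limit or range.

ROBOT

A 7-joint arm with a two-finger parallel gripper is mounted at the origin on the work surface. World frame = base frame: x ahead of the robot, y to its left, z up, the work surface at z = 0. Lengths are in mm, angles in rad, forces in N, time in s.
With the tool pointing down it reaches from about 400 to 875 mm from the base axis. Payload 4.4 kg.
Tool frame: the origin (TCP) lies at the very end of the fingers, on their centre line; the grasp point (between the pads) lies behind it (ctrl.hold_point_z is the z of the grasp point in the tool frame, in mm); z points along the fingers, y is the direction in which the jaws open and shut (so a half turn about z gives the same grasp; the last joint's range is limited). The gripper opens to 85 mm and grips with 20 to 120 N. Pads are 22 mm wide; open, the fingers measure 114 mm over their backs; the gripper's body (76 mm by 85 mm) begins 54 mm behind the grasp point. The pads swing forward as they close: fully open they stand 13 mm farther back than shut.
Start: joints at [1.11, 0.628, 0.038, 1.517, -0.027, 0.996, -0.02], TCP at [250.035, -600.001, 197.113] pointing down, gripper open.
Joint ranges: [-3.06, 3.06], [-0.37, 2.12], [-1.25, 1.32], [0.18, 2.47], [-1.1, 4.24], [0.23, 1.98], [-2.94, 2.94]. Speed limits (rad/s): [2.57, 2.57, 3.14, 3.14, 3.14, 3.14, 3.14].

INTERFACE

Orientations are given as [roll, pitch, yaw] about the fixed x, y, z axes, in that order (R = Rz(yaw) Ry(pitch) Rx(roll)).
In Python, from cell import ctrl, vision gives the robot as it stands.
- The arm moves only by the shell command python3 -m crank 'ROWS' [OPENING]. ROWS is JSON, a list of rows, each an object of numbers: "x", "y", "z": the shift along the tool's x, y, z in cm; "spin": the turn about the tool's z in rad. A call has 1 to 5 rows; each row shifts and turns the commanded pose from where the row before left it, along the tool's axes as they then stand; what a row does not reach is not made up. A row lasts 1/10 s, in which the tool goes at most 50 mm and 8.59 degrees, less where a joint would pass 70% of its speed; a pose out of reach is approached as far as the arm can. A call is refused whole if a number of a shift passes 5 or a number of a turn 0.15, either way. A call with a gripper value outside its range is refused whole. OPENING is the opening in per cent of the stroke, from 0 (shut) to 100 (fully open), set as the call begins (- or left out, the last holds). The fingers move at their own pace and stop on an object; the grip force is fixed at half the most. Time passes only in rows, so rows that do not move let the fingers close. It gives the time, the measured TCP pose, the force and the opening at its end, in the units of the state.
- ctrl.read_state(): the state, without advancing time (a new reading comes with each control period).
- vision.get_image(name): name is "scene" or "top"; returns the picture (420x560x3 uint8, blue, green, red); there is no depth.
- vision.calibration(name): a dict with "vfov" (degrees; the focal length in pixels is half the picture's height over the tangent of half this angle, whatever the lens; pixels are square), "cx", "cy" (the principal point, pixels), "eye" and "rotation" of the camera in the world. Camera axes: x right, y up, looking along -z (the intrinsics and any distortion apply to the point x, -y, -z); pixel columns grow to the right and rows downward; lengths in mm; the calibration is good to about 2 mm. A picture is of the moment at which its call begins. calibration takes no time and is no camera call.
- ctrl.finish_job(): hands the job in, once; it reports no verdict.
Trained networks look in the newest picture that a camera, given by its name, has taken for a name from the list of things; names that differ only in an ending like _2 or _b are one class to them, and where a whole thing is asked for, a point or a joint stands for the part that bears it (a point fixed in the world has none). Each returns a list of dicts, best first, with "score" (0 to 1); they miss things now and then, are a little off and sometimes report something else, mostly with a low value. They report only what shows in the picture. A call takes as long as a camera call.
- vision.boxes_of(name, camera): "extent" ([left, top, right, bottom] in pixels, round what is visible of it).
- vision.regions_of(name, camera): "mask" (420x560 bool, what is visible of it) and "extent" ([left, top, right, bottom] in pixels, round what is visible of it).
- vision.place_of(name, camera): "point" ([column, row] in pixels: a listed point, or the origin of a listed thing).
The state is a dict: "clock": time; "qpos": joint angles; "qd": joint speeds; "tau": joint torques, N m; "eef_pos": TCP position; "tool_rot": TCP orientation; "force": force on the tool from outside, world axes, zero at the start; "torque": the same for the moment, N m; "width": finger opening in mm.
Only numpy, scipy, OpenCV 4.12 (cv2) and the standard library are available. Lean on these libraries where they do the work, as an engineer would, in place of code of your own. Each camera call takes 0.05 s, during which the arm holds its last target.

## Working session

There is one attempt and no reset: what is moved stays moved. The work goes in short steps, Python scripts to look and compute and a shell command to move; the robot and the scene stay as the last step left them, time stands still between calls to the robot, and variables do not carry over. Pictures are saved under pics/ and viewed, and the job is handed in when it is done.

```bash
ls -la; mkdir -p pics; python3 - <<'E'
from cell import ctrl, vision
import cv2
print(ctrl.read_state(), ctrl.hold_point_z)
for n in("scene","top"):
    print(n,vision.calibration(n))
    cv2.imwrite(f"pics/{n}0.png",vision.get_image(n))
    for t in ["bayonet","holder","handle","cup","flask_ball","flask_neck","jar","figurehead","mallet","pin_a"]:
        r=vision.place_of(t,n) if t!="bayonet" else []
        print(t,[(round(q['score'],2),[round(float(v),1) for v in q['point']]) for q in r[:3]])
print(ctrl.read_state()['clock'])
E
```

```text
total 12
drwxr-xr-x  3 agent agent 4096 Dec  6 17:01 .
drwxr-xr-x 23 root  root  4096 Dec  6 17:01 ..
drwxr-xr-x  2 agent agent 4096 Dec  6 17:01 pics
{'clock': 0.0, 'qpos': array([ 1.11022425,  0.62934064,  0.0384547 ,  1.51837591, -0.02698838,
        0.99627264, -0.01999126]), 'qd': array([ 0.00027809,  0.00038355, -0.0008766 ,  0.00124293, -0.00352396,
        0.00192931, -0.00190153]), 'tau': array([-6.18084050e-04, -5.63410306e+01,  1.22592453e+00, -1.93448013e+01,
        1.08004760e-02,  1.04398438e-02, -4.11979784e-06]), 'eef_pos': array([ 249.74076026, -599.36680626,  196.19039909]), 'tool_rot': array([-3.13971497e+00,  4.17609984e-05,  3.94776678e-01]), 'force': array([-0.36580001, -0.03162938, -0.45357225]), 'torque': array([ 0.01823352, -0.0346243 , -0.02404263]), 'width': 85.31354437120491} -18.700000000000003
scene {'vfov': 46.49863379899006, 'cx': 287.6470902756986, 'cy': 207.42307251209687, 'eye': array([1284.5370842 , -458.60593708,  891.79200574]), 'rotation': array([ 8.15720827e-01, -8.86599958e-04,  1.01408473e+00])}
bayonet []
holder [(0.72, [356.2, 204.5])]
han
[... 162 characters left out ...]
85, [348.8, 287.7])]
figurehead [(0.73, [358.9, 153.6])]
mallet [(0.94, [123.5, 245.0])]
pin_a [(0.62, [278.4, 236.8]), (0.61, [297.7, 229.2])]
top {'vfov': 53.688791760398225, 'cx': 288.1774648108344, 'cy': 206.6404193967499, 'eye': array([412.31871201,  -1.08577304, 995.63592568]), 'rotation': array([ 0.19620102, -0.01650484, -1.57395639])}
bayonet []
holder [(0.72, [200.6, 221.2])]
handle [(0.64, [185.0, 251.6])]
cup [(0.75, [194.7, 217.9])]
flask_ball [(0.96, [358.6, 213.3])]
flask_neck [(0.61, [358.7, 220.9])]
jar [(0.88, [272.7, 143.5])]
figurehead [(0.96, [134.3, 292.7]), (0.54, [291.4, 228.8])]
mallet [(0.89, [437.5, 301.2])]
pin_a [(0.93, [291.5, 233.8]), (0.68, [270.4, 229.2])]
1.0
```

View pics/scene0.png

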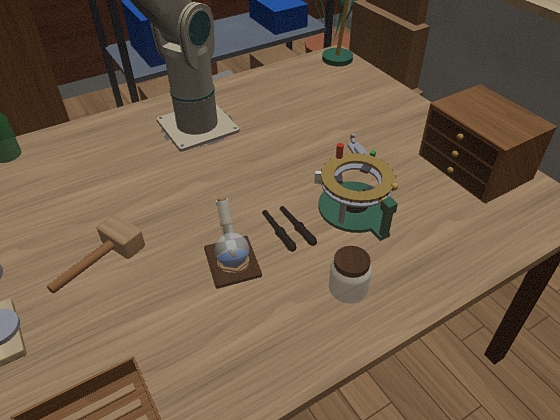

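View pics/top0.png

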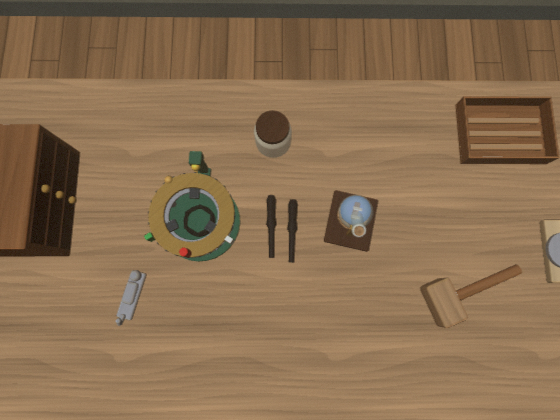

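The scene view shows the holder at (355,190) with its red handle at (340,150), the flask in its cradle at (232,245), the pins between them, the jar at (350,275) and the mallet at left. In the top view the handle is at (184,252), the green block at (149,237), the white block at (228,240) and the flask at (357,213).

```bash
cat > h.py <<'E'
import numpy as np, cv2
from scipy.spatial.transform import Rotation as R
from scipy.optimize import least_squares
from cell import ctrl, vision
def cam(n):
    c=vision.calibration(n); f=210/np.tan(np.radians(c['vfov'])/2)
    return f,c['cx'],c['cy'],np.array(c['eye']),R.from_euler('xyz',c['rotation']).as_matrix()
def proj(n,P):
    f,cx,cy,e,M=cam(n); p=(np.atleast_2d(P)-e)@M
    return np.c_[cx+f*p[:,0]/-p[:,2], cy-f*p[:,1]/-p[:,2]]
def ray(n,uv):
    f,cx,cy,e,M=cam(n); d=M@np.array([(uv[0]-cx)/f,-(uv[1]-cy)/f,-1]); return e,d
def onz(n,uv,z):
    e,d=ray(n,uv); return e+d*(z-e[2])/d[2]
def tri(a,b):
    A=[];B=[]
    for n,uv in(("scene",a),("top",b)):
        e,d=ray(n,uv); d=d/np.linalg.norm(d); Q=np.eye(3)-np.outer(d,d); A.append(Q);B.append(Q@e)
    x=np.linalg.lstsq(np.vstack(A),np.hstack(B),rcond=None)[0]
    return x, [np.round(proj(n,x)[0]-uv,1) for n,uv in(("scene",a),("top",b))]
def see(t):
    a=vision.place_of(t,"scene");b=vision.place_of(t,"top"); return a,b
E
cat > m.py <<'E'
from h import *
np.set_printoptions(suppress=True,precision=1)
T={'holder':((356.2,204.5),(200.6,221.2),0),'handle':((341.7,148.7),(185,251.6),135),'cup':((354.7,188.7),(194.7,217.9),59),
'ball':((232.8,247.5),(358.6,213.3),None),'neck':((221,214.2),(358.7,220.9),None),'jar':((348.8,287.7),(272.7,143.5),0),'mal':((123.5,245),(437.5,301.2),0),'fig':((358.9,153.6),(134.3,292.7),0)}
for k,(a,b,z) in T.items():
    x=tri(a,b); print(k,x[0],x[1])
    if z is not None: print('    ',onz('scene',a,z),onz('top',b,z))
s=ctrl.read_state()
print(proj('scene',[0,0,0]),proj('top',s['eef_pos']))
E
python3 m.py
```

```text
holder [574.3 194.9   9.2] [array([-1.1,  0.2]), array([-1.1, -0.6])]
     [567.7 204.9   0. ] [574.2 194.1   0. ]
handle [489.7 198.7 137.4] [array([-0.8,  0.2]), array([-0.9, -0.5])]
     [487.6 203.1 135. ] [488.8 197.2 135. ]
cup [570.2 193.1  64.1] [array([ 0.9, -0.2]), array([0.9, 0.5])]
     [565.2 194.6  59. ] [572.2 196.2  59. ]
ball [ 583.8 -173.8   65.3] [array([-2.1, -0. ]), array([-1.9, -0.9])]
neck [ 549.8 -168.1  139.5] [array([2.3, 0. ]), array([2.3, 1. ])]
jar [775.3  21.8  -5.6] [array([-0.6,  0.1]), array([-0.5, -0.3])]
     [779.   20.2   0. ] [772.5  20.4   0. ]
mal [ 382.7 -370.4   -0.2] [array([0.6, 0.1]), array([0.6, 0.2])]
     [ 381.9 -371.5    0. ] [ 383.2 -369.     0. ]
fig [405.5 338.1  12.9] [array([-0.2,  0. ]), array([-0.2, -0.1])]
     [392.8 350.4   0. ] [405.2 342.    0. ]
[[198.  125.8]] [[607.6 378.2]]
```

```bash
cat > m2.py <<'E'
from h import *
np.set_printoptions(suppress=True,precision=1)
ims={n:cv2.imread(f"pics/{n}0.png") for n in("scene","top")}
# brass ring, fit ellipse of outer contour top view -> plane z=110
for n in ims:
    hsv=cv2.cvtColor(ims[n],cv2.COLOR_BGR2HSV)
    m=cv2.inRange(hsv,(20,120,60),(32,255,255))
    u0,v0={'scene':(357,177),'top':(191,214)}[n]
    w=np.zeros_like(m); cv2.circle(w,(u0,v0),50,255,-1); m&=w
    m=cv2.morphologyEx(m,cv2.MORPH_OPEN,np.ones((3,3)))
    cs,_=cv2.findContours(m,cv2.RETR_EXTERNAL,cv2.CHAIN_APPROX_NONE)
    c=max(cs,key=cv2.contourArea)[:,0].astype(float)
    P=np.array([onz(n,p,110) for p in c])
    f=least_squares(lambda q:np.hypot(*(P[:,:2]-q[:2]).T)-q[2],[572,195,93],loss='soft_l1',f_scale=2)
    print(n,len(c),'ring c,r',f.x, 'rms',np.sqrt(np.mean(f.fun**2)))
    r=cv2.inRange(hsv,(0,150,60),(7,255,255))|cv2.inRange(hsv,(173,150,60),(180,255,255)); r&=w
    k,l,st,ce=cv2.connectedComponentsWithStats(r)
    for i in range(1,k):
        if st[i][4]>10: print(' red',st[i],ce[i])
for n,b in(("scene",(180,180,290,300)),("scene",(300,120,430,250)),("top",(310,170,420,270)),("top",(130,140,260,280))):
    c=ims[n][b[1]:b[3],b[0]:b[2]]; cv2.imwrite(f"pics/c_{n}_{b[0]}.png",cv2.resize(c,None,fx=4,fy=4,interpolation=cv2.INTER_CUBIC))
for n in ims:
    for t in("flask_ball","holder","handle"):
        r=vision.regions_of(t,n); print(n,t,[(round(q['score'],2),np.round(q['extent'],1),q['mask'].sum()) for q in r[:2]])
        if t=="flask_ball" and r: np.save(f"fm_{n}.npy",r[0]['mask'])
E
python3 m2.py; cd pics; python3 -c "
import cv2,numpy as np
a=[cv2.resize(cv2.imread(f),(400,300)) for f in('c_scene_180.png','c_scene_300.png','c_top_310.png','c_top_130.png')]
cv2.imwrite('crops.png',np.vstack([np.hstack(a[:2]),np.hstack(a[2:])]))"
```

```text
scene 398 ring c,r [573.4 191.7  80.9] rms 11.094530978611159
 red [337 143   7  16  88] [339.7 150.1]
top 21 ring c,r [677.3 188.9   7.6] rms 1.5012078728309535
 red [179 248  12   9  70] [183.9 251.9]
scene flask_ball [(0.56, array([214.6, 195. , 249.7, 267.8]), np.int64(1416))]
scene holder [(0.88, array([314.6, 140.7, 400.7, 240.1]), np.int64(5225))]
scene handle [(0.7, array([323.3, 147.6, 399.5, 200.4]), np.int64(2038))]
top flask_ball [(0.61, array([339.9, 195.4, 372.3, 236.7]), np.int64(1036))]
top holder [(0.61, array([145.6, 152.2, 240.6, 259.4]), np.int64(6708))]
top handle [(0.58, array([149.1, 173. , 234.5, 257.9]), np.int64(3509))]
```

View pics/crops.png

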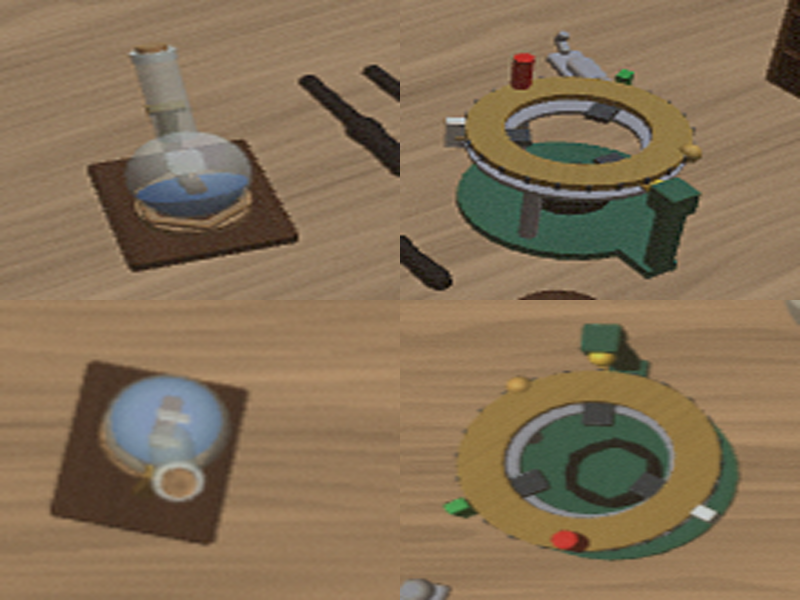

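```bash
cat > m3.py <<'E'
from h import *
np.set_printoptions(suppress=True,precision=2)
ims={n:cv2.imread(f"pics/{n}0.png") for n in("scene","top")}
a=np.linspace(0,2*np.pi,240,endpoint=False)
for n,p in(('scene',(330,180)),('top',(190,182)),('top',(160,200)),('top',(225,220))):
    print(n,cv2.cvtColor(ims[n],cv2.COLOR_BGR2HSV)[p[1],p[0]])
# edge-based: maximize gradient of 'brassness' (b channel of Lab / saturation) across outer+inner circle in both views
def samp(img,uv): return cv2.remap(img,uv[:,0].astype(np.float32)[None],uv[:,1].astype(np.float32)[None],cv2.INTER_LINEAR)[0]
def score(n,c,z=110):
    L=F[n];
    def ring(r): 
        return samp(L,proj(n,np.c_[c[0]+r*np.cos(a),c[1]+r*np.sin(a),np.full_like(a,z)]))
    return np.median(ring(89)-ring(97))+0*1 + np.mean(np.clip(ring(89)-ring(97),0,30))+np.mean(np.clip(ring(64)-ring(56),0,30))
F={n:cv2.GaussianBlur(cv2.cvtColor(ims[n],cv2.COLOR_BGR2LAB)[:,:,2].astype(np.float32),(0,0),.7) for n in ims}
for n in ims:
    best=max(((score(n,(x,y)),x,y) for x in np.arange(560,590,1.) for y in np.arange(180,210,1.)))
    print(n,best)
best=max(((score('scene',(x,y))+score('top',(x,y)),x,y) for x in np.arange(562,586,1.) for y in np.arange(184,206,1.)))
print('both',best)
E
python3 m3.py
```

```text
scene [ 20 127 145]
top [ 20 139 143]
top [ 19 139 150]
top [ 19 142 145]Traceback (most recent call last):
  File "m3.py", line 16, in <module>
    best=max(((score(n,(x,y)),x,y) for x in np.arange(560,590,1.) for y in np.arange(180,210,1.)))
  File "m3.py", line 16, in <genexpr>
    best=max(((score(n,(x,y)),x,y) for x in np.arange(560,590,1.) for y in np.arange(180,210,1.)))
               ~~~~~^^^^^^^^^
  File "m3.py", line 13, in score
    return np.median(ring(89)-ring(97))+0*1 + np.mean(np.clip(ring(89)-ring(97),0,30))+np.mean(np.clip(ring(64)-ring(56),0,30))
                              ~~~~^^^^
  File "m3.py", line 12, in ring
    return samp(L,proj(n,np.c_[c[0]+r*np.cos(a),c[1]+r*np.sin(a),np.full_like(a,z)]))
                  ~~~~^^^^^^^^^^^^^^^^^^^^^^^^^^^^^^^^^^^^^^^^^^^^^^^^^^^^^^^^^^^^^^
  File "h.py", line 9, in proj
    f,cx,cy,e,M=cam(n); p=(np.atleast_2d(P)-e)@M
                ~~~^^^
  File "h.py", line 6, in cam
    c=vision.calibration(n); f=210/np.tan(np.radians(c['vfov'])/2)
ValueError: time passes only in moves, steps and waits
```

```bash
sed -i 's/^def cam/import functools\n@functools.lru_cache\ndef cam/' h.py
cat >> m3.py <<'E'
B=tri((231.8,249.8),(356.1,212.3)); C=tri((222.6,199.2),(359,230)); print('ball',B,'cork',C)
ax=C[0]-B[0]; print(np.linalg.norm(ax),np.degrees(np.arccos(ax[2]/np.linalg.norm(ax))))
for n in ims:
    f,cx,cy,e,M=cam(n); print(n,'ball px r',40*f/np.linalg.norm(B[0]-e))
print('white block',onz('top',((704-400)/3.077+130,(513-300)/2.143+140),118),'green',onz('top',((458-400)/3.077+130,(507-300)/2.143+140),118))
print('handle red top ctr',onz('top',(183.9,251.9),146), onz('scene',(339.7,150.1),131))
E
python3 m3.py
```

```text
scene [ 20 127 145]
top [ 20 139 143]
top [ 19 139 150]
top [ 19 142 145]
scene (np.float32(51.976086), np.float64(573.0), np.float64(192.0))
top (np.float32(53.6035), np.float64(573.0), np.float64(193.0))
both (np.float32(104.88869), np.float64(573.0), np.float64(193.0))
ball (array([ 585.49, -173.06,   58.63]), [array([-0.2,  0. ]), array([-0.2, -0.1])]) cork (array([ 529.6 , -158.18,  164.06]), [array([-0.3, -0. ]), array([-0.3, -0.1])])
120.24709577293682 28.75106624198383
scene ball px r 17.388457633977083
top ball px r 17.141149078257833
white block [515.97 109.91 118.  ] green [522.12 278.73 118.  ]
handle red top ctr [487.23 196.92 146.  ] [485.58 198.53 131.  ]
```

The ring centre comes out at (573,193) in both views. The handle is at (487,197), 86 mm from that axis as expected. The flask ball is at about (585.5,-173,59) and its axis leans 28.8°, so all the points agree with the given sizes.

```bash
cat > plan.py <<'E'
# usage: plan.py x y z yaw_deg [n]  : works out rows from the measured pose (tool pointing down)
import sys; from h import *
s=ctrl.read_state(); p=np.array(s['eef_pos']); M=R.from_euler('xyz',s['tool_rot']).as_matrix()
yaw=np.arctan2(M[1,0],M[0,0])
t=np.array([float(v) for v in sys.argv[1:4]]); ty=np.radians(float(sys.argv[4]))
d=(ty-yaw+np.pi)%(2*np.pi)-np.pi
if len(sys.argv)>6: d=d-2*np.pi*np.sign(d)
n=int(sys.argv[5]) if len(sys.argv)>5 else 0
n=max(n,int(np.ceil(np.linalg.norm(t-p)/48)),int(np.ceil(abs(d)/0.145)),1)
rows=[]
for i in range(n):
    y=yaw+d*i/n; st=(t-p)/n
    rows.append('{"x":%.2f,"y":%.2f,"z":%.2f,"spin":%.3f}'%((st[0]*np.cos(y)+st[1]*np.sin(y))/10,(st[0]*np.sin(y)-st[1]*np.cos(y))/10,-st[2]/10,-d/n))
print('clock %.2f'%s['clock'],'q',np.round(s['qpos'],2),'yaw',round(np.degrees(yaw),1),'n',n)
for i in range(0,n,5): print("'["+','.join(rows[i:i+5])+"]'")
E
python3 plan.py 440 -300 260 80
```

```text
clock 1.30 q [ 1.11  0.63  0.04  1.52 -0.03  1.   -0.02] yaw 22.6 n 8
'[{"x":3.63,"y":-2.55,"z":-0.79,"spin":-0.125},{"x":3.92,"y":-2.07,"z":-0.79,"spin":-0.125},{"x":4.15,"y":-1.57,"z":-0.79,"spin":-0.125},{"x":4.32,"y":-1.04,"z":-0.79,"spin":-0.125},{"x":4.41,"y":-0.49,"z":-0.79,"spin":-0.125}]'
'[{"x":4.44,"y":0.06,"z":-0.79,"spin":-0.125},{"x":4.40,"y":0.62,"z":-0.79,"spin":-0.125},{"x":4.28,"y":1.16,"z":-0.79,"spin":-0.125}]'
```

```bash
python3 -m crank '[{"x":3.6,"y":-2.5,"z":-0.8,"spin":-0.125},{"x":3.9,"y":-2.1,"z":-0.8,"spin":-0.125},{"x":4.1,"y":-1.6,"z":-0.8,"spin":-0.125},{"x":4.3,"y":-1.0,"z":-0.8,"spin":-0.125},{"x":4.4,"y":-0.5,"z":-0.8,"spin":-0.125}]' 40
python3 -m crank '[{"x":4.4,"y":0.1,"z":-0.8,"spin":-0.125},{"x":4.4,"y":0.6,"z":-0.8,"spin":-0.125},{"x":4.3,"y":1.2,"z":-0.8,"spin":-0.125}]'
python3 plan.py 485 0 260 130
```

```text
clock: 1.8
eef_pos: [368.6, -412.0, 237.7]
tool_rot: [3.141, 0.0, 1.025]
force: [0.7, 1.0, 1.0]
width: 34.2
clock: 2.1
eef_pos: [440.3, -300.0, 261.8]
tool_rot: [3.141, 0.001, 1.4]
force: [-0.0, -0.5, -0.3]
width: 34.5
clock 2.10 q [ 0.74  0.4  -0.27  1.75  0.12  1.01  0.25] yaw 80.2 n 7
'[{"x":4.33,"y":-0.10,"z":0.03,"spin":-0.124},{"x":4.31,"y":0.44,"z":0.03,"spin":-0.124},{"x":4.22,"y":0.97,"z":0.03,"spin":-0.124},{"x":4.07,"y":1.48,"z":0.03,"spin":-0.124},{"x":3.86,"y":1.98,"z":0.03,"spin":-0.124}]'
'[{"x":3.58,"y":2.44,"z":0.03,"spin":-0.124},{"x":3.25,"y":2.86,"z":0.03,"spin":-0.124}]'
```

```bash
python3 -m crank '[{"x":4.3,"y":-0.1,"spin":-0.125},{"x":4.3,"y":0.4,"spin":-0.125},{"x":4.2,"y":1.0,"spin":-0.125},{"x":4.1,"y":1.5,"spin":-0.125},{"x":3.9,"y":2.0,"spin":-0.125}]'
python3 -m crank '[{"x":3.6,"y":2.4,"spin":-0.125},{"x":3.2,"y":2.9,"spin":-0.125}]'
python3 plan.py 488 197 200 177
```

```text
clock 2.10 q [ 0.74  0.4  -0.27  1.75  0.12  1.01  0.25] yaw 80.2 n 12
'[{"x":4.15,"y":-0.31,"z":0.51,"spin":-0.141},{"x":4.15,"y":0.27,"z":0.51,"spin":-0.141},{"x":4.07,"y":0.85,"z":0.51,"spin":-0.141},{"x":3.91,"y":1.42,"z":0.51,"spin":-0.141},{"x":3.68,"y":1.95,"z":0.51,"spin":-0.141}]'
'[{"x":3.37,"y":2.45,"z":0.51,"spin":-0.141},{"x":2.99,"y":2.89,"z":0.51,"spin":-0.141},{"x":2.55,"y":3.29,"z":0.51,"spin":-0.141},{"x":2.07,"y":3.61,"z":0.51,"spin":-0.141},{"x":1.54,"y":3.87,"z":0.51,"spin":-0.141}]'
'[{"x":0.98,"y":4.04,"z":0.51,"spin":-0.141},{"x":0.40,"y":4.14,"z":0.51,"spin":-0.141}]'invalid input at $[0]: expected keys x, y, z, spin
invalid input at $[0]: expected keys x, y, z, spin
```

```bash
python3 -m crank '[{"x":4.15,"y":-0.3,"z":0,"spin":-0.141},{"x":4.15,"y":0.27,"z":0,"spin":-0.141},{"x":4.07,"y":0.85,"z":0,"spin":-0.141},{"x":3.9,"y":1.42,"z":0,"spin":-0.141},{"x":3.7,"y":1.95,"z":0,"spin":-0.141}]'
python3 -m crank '[{"x":3.4,"y":2.45,"z":0.5,"spin":-0.141},{"x":3,"y":2.9,"z":0.5,"spin":-0.141},{"x":2.55,"y":3.3,"z":0.5,"spin":-0.141},{"x":2.1,"y":3.6,"z":0.5,"spin":-0.141},{"x":1.5,"y":3.9,"z":0.5,"spin":-0.141}]'
python3 -m crank '[{"x":1.0,"y":4.0,"z":0.5,"spin":-0.141},{"x":0.4,"y":4.1,"z":0.5,"spin":-0.141}]'
python3 plan.py 488 197 165 177
```

```text
clock: 2.6
eef_pos: [460.5, -92.9, 261.5]
tool_rot: [3.141, 0.001, 2.105]
force: [0.3, 1.2, -0.8]
width: 33.8
clock: 3.1
eef_pos: [481.3, 114.8, 236.2]
tool_rot: [-3.142, 0.001, 2.81]
force: [0.6, 0.2, -0.3]
width: 34.4
clock: 3.3
eef_pos: [489.2, 196.9, 226.1]
tool_rot: [-3.141, 0.001, 3.092]
force: [0.8, 0.2, -0.1]
width: 34.0
clock 3.30 q [ 0.08  0.51 -0.76  1.81  0.41  0.99  0.66] yaw 177.2 n 2
'[{"x":0.06,"y":0.00,"z":3.06,"spin":0.001},{"x":0.06,"y":0.00,"z":3.06,"spin":0.001}]'
```

```bash
python3 -m crank '[{"x":0,"y":0,"z":3.5,"spin":0},{"x":0,"y":0,"z":3.5,"spin":0},{"x":0,"y":0,"z":3.3,"spin":0}]'
python3 - <<'E'
from h import *
s=ctrl.read_state(); print(s['eef_pos'],s['force'])
a=vision.get_image('scene')[120:250,290:430]; b=vision.get_image('top')[140:280,120:260]
cv2.imwrite('pics/a1.png',np.hstack([cv2.resize(a,(400,400)),cv2.resize(b,(400,400))]))
E
```

```text
clock: 3.6
eef_pos: [489.1, 195.6, 121.9]
tool_rot: [-3.142, 0.0, 3.087]
force: [0.9, -0.8, -0.1]
width: 34.4
[489.05743988 195.58804702 121.90920491] [ 0.87758112 -0.75150162 -0.06923775]
```

View pics/a1.png

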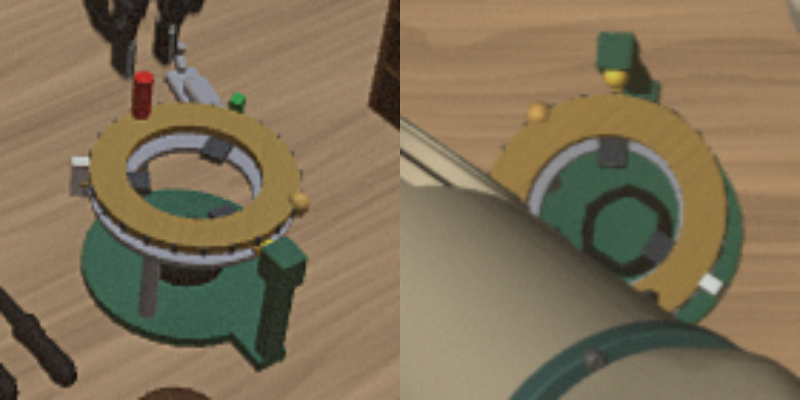

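```bash
python3 - <<'E'
from h import *
s=ctrl.read_state(); p=s['eef_pos'];print(p, s['width'],proj('scene',p),proj('scene',p+[0,17,0]),proj('scene',p-[0,17,0]),proj('scene',[488,197,110]),proj('scene',[488,197,150]))
im=vision.get_image('scene')
cv2.imwrite('pics/a2.png',cv2.resize(im[60:210,260:460],(800,600),interpolation=cv2.INTER_CUBIC))
E
```

```text
[486.27231062 193.5527687  119.72356146] 33.83362794664119 [[337.99609224 154.3389673 ]] [[343.24909136 152.26361441]] [[332.68878471 156.43577634]] [[339.18610764 157.23690885]] [[340.32735632 144.77754599]]
```

View pics/a2.png

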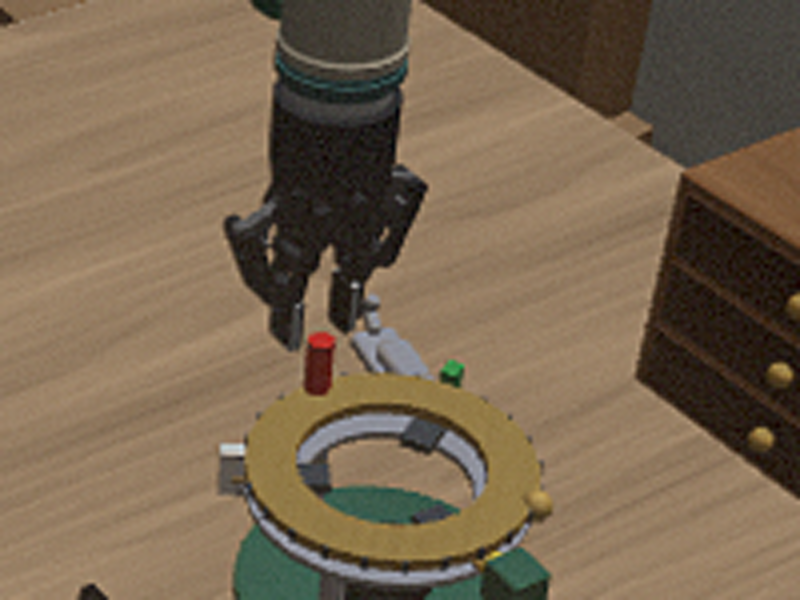

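```bash
python3 - <<'E'
from h import *
np.set_printoptions(suppress=True,precision=2)
for i in range(4):
    s=ctrl.read_state(); print(s['clock'],s['eef_pos'],s['qpos'],s['qd'],s['force']); im=vision.get_image('scene')
for z in(120,130,140,150,160): print(z,onz('scene',(339,143.5),z), onz('scene',(333,146),z), onz('scene',(345.5,141),z))
cv2.imwrite('pics/a3.png',cv2.resize(im[60:210,260:460],(800,600),interpolation=cv2.INTER_CUBIC))
im=vision.get_image('top');cv2.imwrite('pics/a4.png',im)
E
```

```text
3.75 [487.78 194.77 121.98] [ 0.    0.64 -0.66  1.92  0.55  0.77  0.54] [ 0.01 -0.05 -0.04 -0.05 -0.01  0.01  0.01] [0.81 0.3  0.97]
3.8 [489.09 195.68 123.55] [ 0.    0.63 -0.67  1.92  0.55  0.77  0.54] [ 0.01 -0.03 -0.02 -0.03 -0.   -0.   -0.  ] [ 0.56  0.27 -0.33]
3.85 [489.9  196.16 124.47] [ 0.    0.63 -0.67  1.92  0.55  0.77  0.54] [ 0.01 -0.02 -0.01 -0.01  0.   -0.   -0.  ] [-0.32  0.88  0.53]
3.9 [490.24 196.25 124.9 ] [ 0.    0.63 -0.67  1.92  0.55  0.77  0.54] [ 0.   -0.01 -0.   -0.    0.   -0.   -0.  ] [-0.83  0.34  0.73]
120 [449.25 223.93 120.  ] [449.94 203.69 120.  ] [449.26 245.58 120.  ]
130 [460.07 215.09 130.  ] [460.76 195.11 130.  ] [460.08 236.45 130.  ]
140 [470.89 206.25 140.  ] [471.57 186.53 140.  ] [470.9  227.33 140.  ]
150 [481.72 197.4  150.  ] [482.38 177.94 150.  ] [481.72 218.21 150.  ]
160 [492.54 188.56 160.  ] [493.2  169.36 160.  ] [492.55 209.08 160.  ]
```

View pics/a3.png

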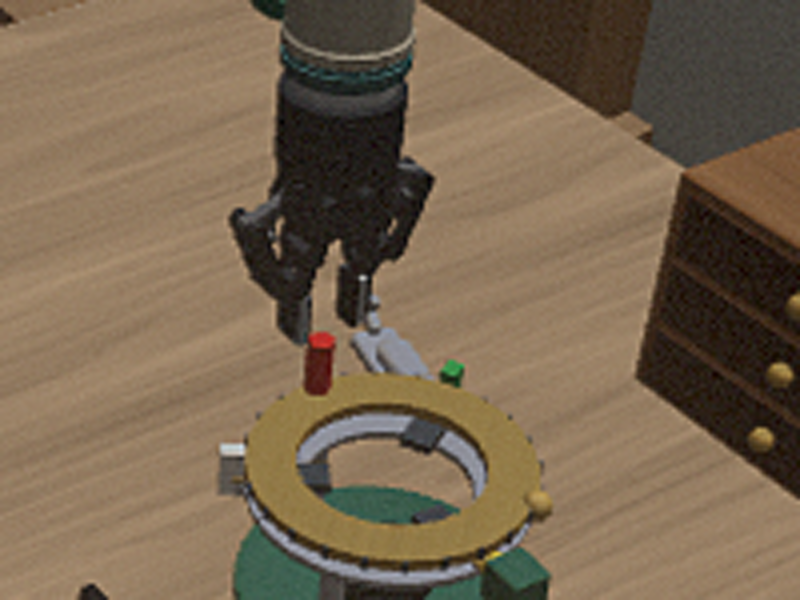

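View pics/a4.png

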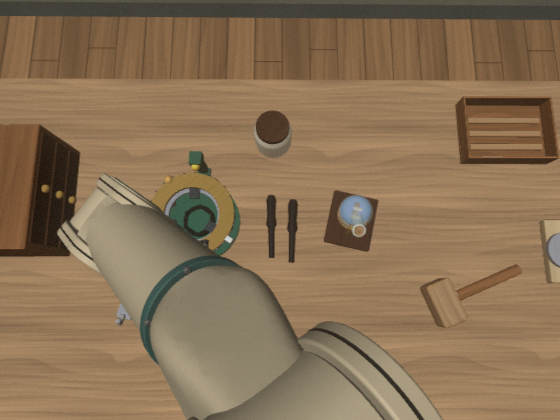

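```bash
python3 -m crank '[{"x":0,"y":0,"z":0.5,"spin":0},{"x":0,"y":0,"z":0.5,"spin":0},{"x":0,"y":0,"z":0,"spin":0}]'
cat > pic.py <<'E'
import sys; from h import *
np.set_printoptions(suppress=True,precision=2)
im=vision.get_image('scene')
b=[int(v) for v in sys.argv[2:6]] if len(sys.argv)>5 else (290,100,410,190)
cv2.imwrite(f'pics/{sys.argv[1]}.png',cv2.resize(im[b[1]:b[3],b[0]:b[2]],(800,600),interpolation=cv2.INTER_CUBIC))
s=ctrl.read_state(); print(s['clock'],s['eef_pos'],s['force'],s['width'])
E
python3 pic.py a5
```

```text
clock: 4.3
eef_pos: [488.6, 195.0, 112.6]
tool_rot: [-3.141, -0.001, 3.087]
force: [0.3, 0.9, -0.2]
width: 34.0
4.35 [488.71 195.18 112.81] [0.31 0.02 0.18] 33.93785742429856
```

View pics/a5.png

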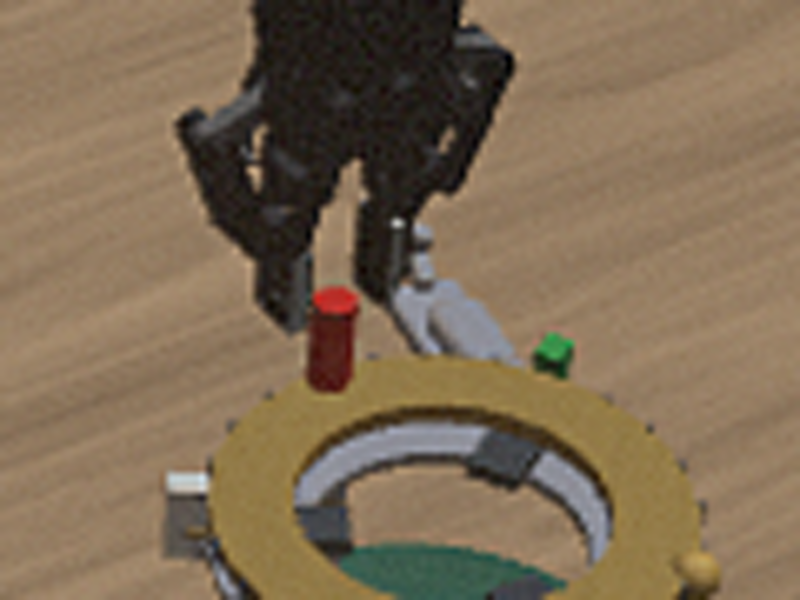

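```bash
python3 - <<'E'
from h import *
np.set_printoptions(suppress=True,precision=1)
for z in(113,200,300,350,400,450):print(z,proj('top',[488.7,195,z]),proj('scene',[488.7,195,z]))
im=vision.get_image('scene');cv2.imwrite('pics/a6.png',im)
E
```

```text
113 [[188.4 252.6]] [[338.8 156.7]]
200 [[178.4 248.6]] [[341.3 128.8]]
300 [[163.9 242.9]] [[344.6  93.1]]
350 [[155.  239.4]] [[346.4  73.7]]
400 [[144.6 235.3]] [[348.2  52.9]]
450 [[132.4 230.5]] [[350.2  30.9]]
```

View pics/a6.png

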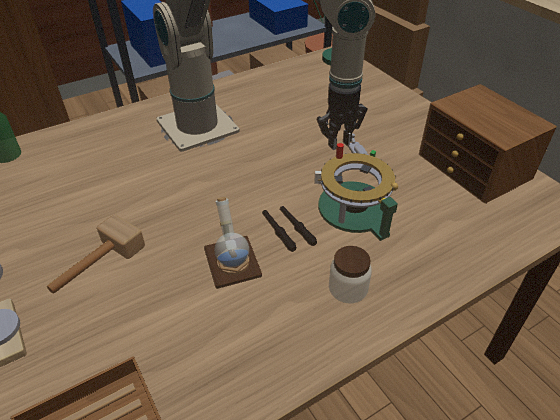

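```bash
python3 -m crank '[{"x":0,"y":0,"z":0.4,"spin":0},{"x":0,"y":0,"z":0.4,"spin":0},{"x":0,"y":0,"z":0,"spin":0}]'
python3 pic.py a7
```

```text
clock: 4.7
eef_pos: [488.5, 195.2, 104.5]
tool_rot: [-3.141, -0.001, 3.087]
force: [0.2, -0.6, -0.6]
width: 34.1
4.75 [488.7  195.31 104.74] [-0.51  0.69  0.29] 34.43216324790344
```

View pics/a7.png

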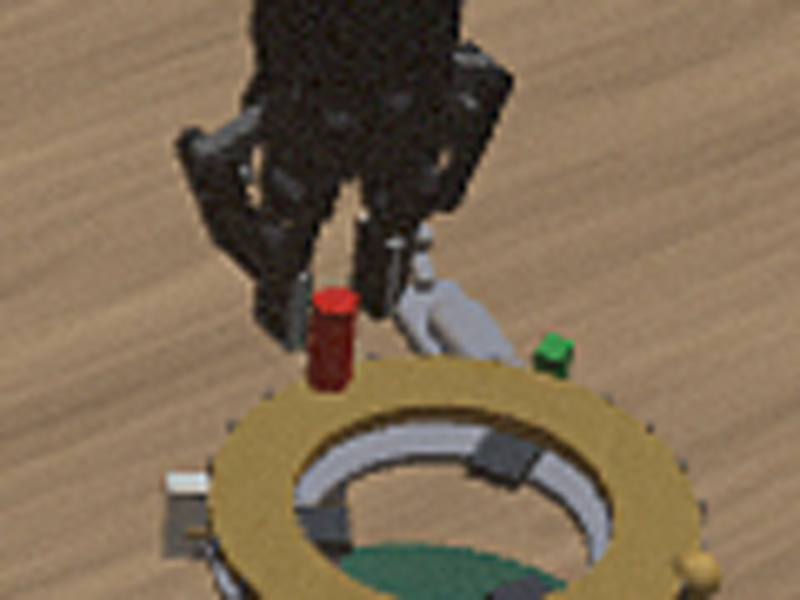

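```bash
python3 -m crank '[{"x":0,"y":0,"z":0.4,"spin":0},{"x":0,"y":0,"z":0.4,"spin":0},{"x":0,"y":0,"z":0,"spin":0}]'
python3 pic.py a8
```

```text
clock: 5.05
eef_pos: [488.6, 195.1, 96.5]
tool_rot: [-3.141, -0.001, 3.087]
force: [-1.3, 0.0, 0.8]
width: 34.0
5.1 [488.75 195.31  96.79] [-0.04  0.21  0.42] 34.16510665791298
```

View pics/a8.png

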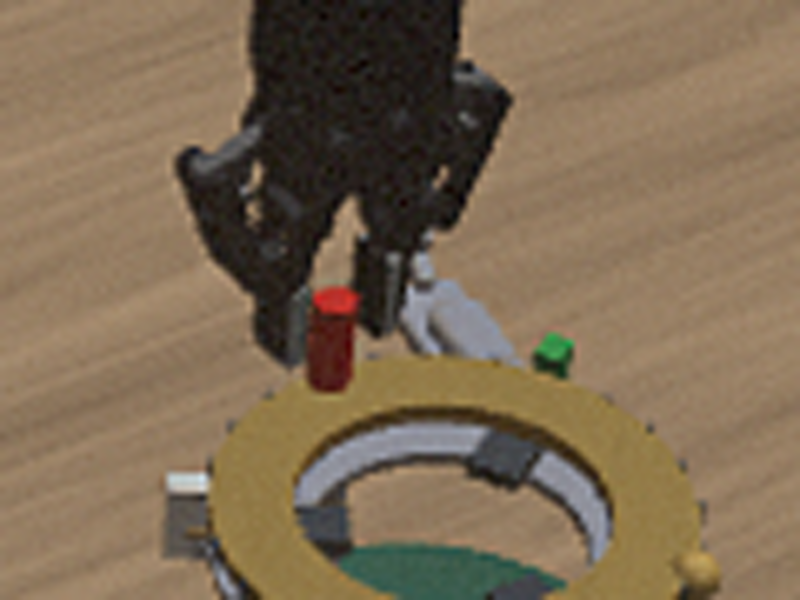

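```bash
python3 - <<'E'
from h import *
im=np.mean([vision.get_image('scene').astype(float) for _ in range(6)],0)
c=im[125:170,315:375]; c=np.clip(c*1.6,0,255).astype(np.uint8)
cv2.imwrite('pics/a9.png',cv2.resize(c,(800,600),interpolation=cv2.INTER_CUBIC))
print(ctrl.read_state()['eef_pos'])
E
```

```text
[489.09503645 195.4551659   97.26917177]
```

View pics/a9.png

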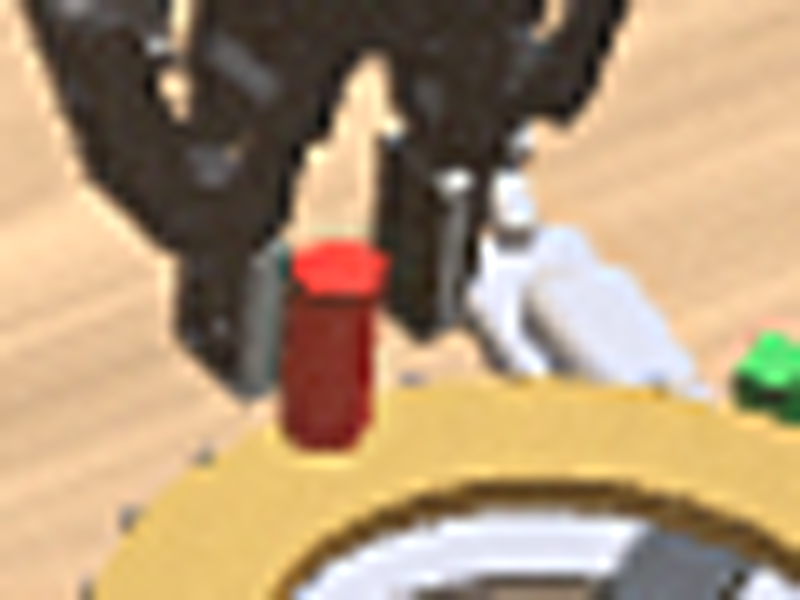

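```bash
python3 - <<'E'
from h import *
np.set_printoptions(suppress=True,precision=1)
for z in (97,105,115,120,125,130,135): print(z,proj('scene',[500,168,z]),proj('scene',[500,178,z]),proj('scene',[500,212,z]))
print(315+245/13.33,125+395/13.33, 315+285/13.33,125+380/13.33,315+430/13.33,125+338/13.33)
print(proj('scene',[488,197,110]),proj('scene',[488,197,150]))
E
```

```text
97 [[332.5 167.2]] [[335.7 166. ]] [[346.1 161.7]]
105 [[332.7 164.8]] [[335.9 163.5]] [[346.4 159.3]]
115 [[333.  161.7]] [[336.1 160.5]] [[346.7 156.2]]
120 [[333.1 160.2]] [[336.3 158.9]] [[346.9 154.7]]
125 [[333.2 158.6]] [[336.4 157.4]] [[347.  153.2]]
130 [[333.4 157.1]] [[336.5 155.8]] [[347.2 151.6]]
135 [[333.5 155.5]] [[336.7 154.3]] [[347.4 150. ]]
333.3795948987247 154.63240810202552 336.3803450862716 153.50712678169543 347.258064516129 150.3563390847712
[[339.2 157.2]] [[340.3 144.8]]
```

```bash
python3 -m crank '[{"x":0,"y":0,"z":0.5,"spin":0},{"x":0,"y":0,"z":0.5,"spin":0},{"x":0,"y":0,"z":0.5,"spin":0},{"x":0,"y":0,"z":0,"spin":0}]'
python3 - <<'E'
from h import *
im=np.mean([vision.get_image('scene').astype(float) for _ in range(3)],0)
c=im[125:170,315:375]; c=np.clip(c*1.6,0,255).astype(np.uint8)
cv2.imwrite('pics/b0.png',cv2.resize(c,(800,600),interpolation=cv2.INTER_CUBIC))
print(ctrl.read_state()['eef_pos'])
E
```

```text
clock: 5.8
eef_pos: [488.4, 195.1, 81.2]
tool_rot: [-3.141, -0.001, 3.087]
force: [0.5, -0.4, -0.1]
width: 34.1
[488.93263002 195.53333585  82.04893319]
```

View pics/b0.png

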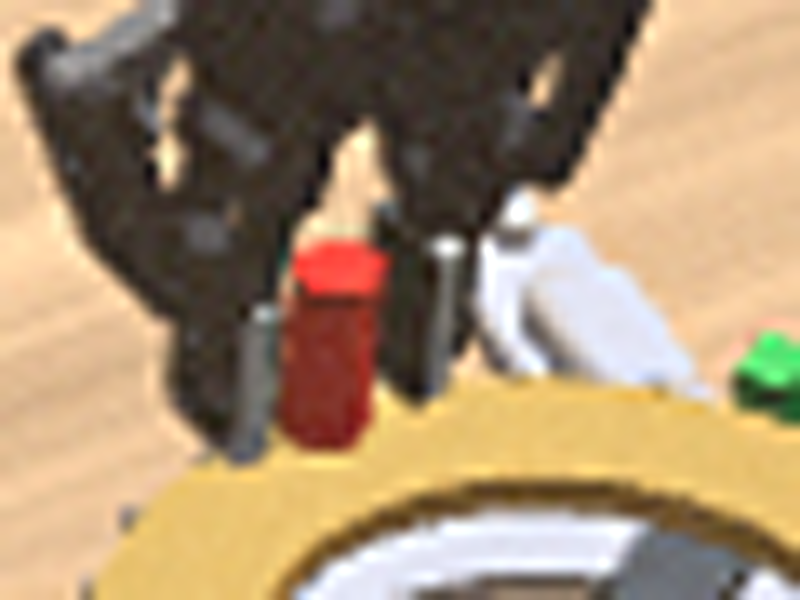

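The picture shows both fingertips in front of the ring, straddling the handle. So the true tip height is about 40 mm above the reported z, while x and y agree. I'll raise the tool 8 mm, narrow the cage and push the handle anticlockwise along the arc.

```bash
python3 -m crank '[{"x":0,"y":0,"z":-0.8,"spin":0},{"x":0,"y":-0.15,"z":0,"spin":0},{"x":0,"y":0,"z":0,"spin":0}]' 30
python3 -m crank '[{"x":-0.02,"y":-0.6,"z":0,"spin":-0.07},{"x":-0.02,"y":-0.6,"z":0,"spin":-0.07},{"x":-0.02,"y":-0.6,"z":0,"spin":-0.07},{"x":-0.02,"y":-0.6,"z":0,"spin":-0.07},{"x":-0.02,"y":-0.6,"z":0,"spin":-0.07}]'
python3 pic.py b1
```

```text
clock: 6.25
eef_pos: [489.4, 194.0, 90.7]
tool_rot: [3.141, 0.001, 3.086]
force: [0.9, 1.1, 0.9]
width: 25.7
clock: 6.75
eef_pos: [492.8, 164.5, 90.4]
tool_rot: [3.141, 0.001, -2.843]
force: [0.1, 1.0, 0.6]
width: 25.7
6.8 [492.97 162.88  90.06] [ 0.18 -1.19 -0.64] 25.601994970535745
```

View pics/b1.png

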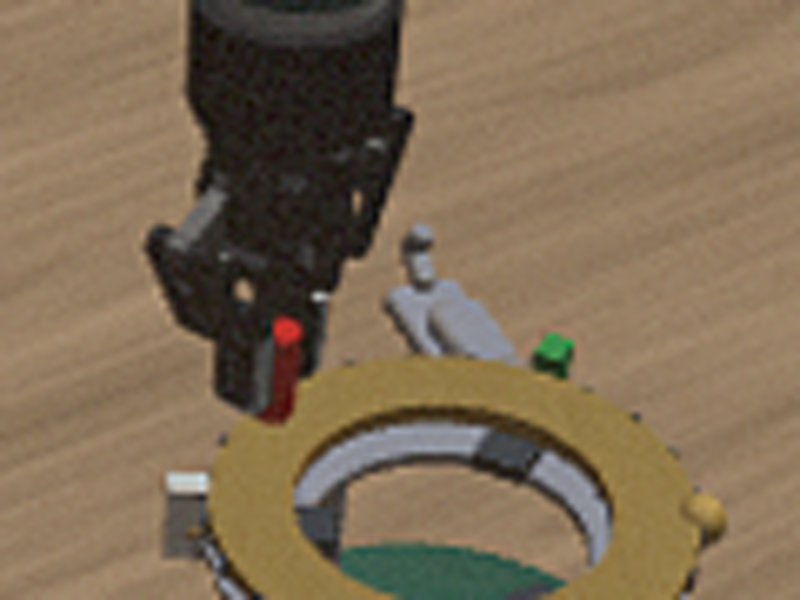

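The handle has moved with the fingers to about (333,157), so the ring is turning.

```bash
python3 -m crank '[{"x":-0.02,"y":-0.6,"z":0,"spin":-0.07},{"x":-0.02,"y":-0.6,"z":0,"spin":-0.07},{"x":-0.02,"y":-0.6,"z":0,"spin":-0.07},{"x":-0.02,"y":-0.6,"z":0,"spin":-0.07},{"x":-0.02,"y":-0.6,"z":0,"spin":-0.07}]'
python3 -m crank '[{"x":-0.02,"y":-0.6,"z":0,"spin":-0.07},{"x":-0.02,"y":-0.6,"z":0,"spin":-0.07},{"x":0,"y":-0.3,"z":0,"spin":-0.035},{"x":0,"y":0,"z":0,"spin":0}]'
python3 pic.py b2
```

```text
clock: 7.3
eef_pos: [506.0, 138.0, 90.3]
tool_rot: [3.141, 0.001, -2.495]
force: [0.9, 1.5, 0.6]
width: 25.7
clock: 7.7
eef_pos: [511.5, 133.1, 90.1]
tool_rot: [3.131, 0.003, -2.318]
force: [-8.7, 12.0, 0.6]
width: 25.5
7.75 [511.56 133.09  90.14] [-8.59 11.74 -0.15] 25.816832324985345
```

View pics/b2.png

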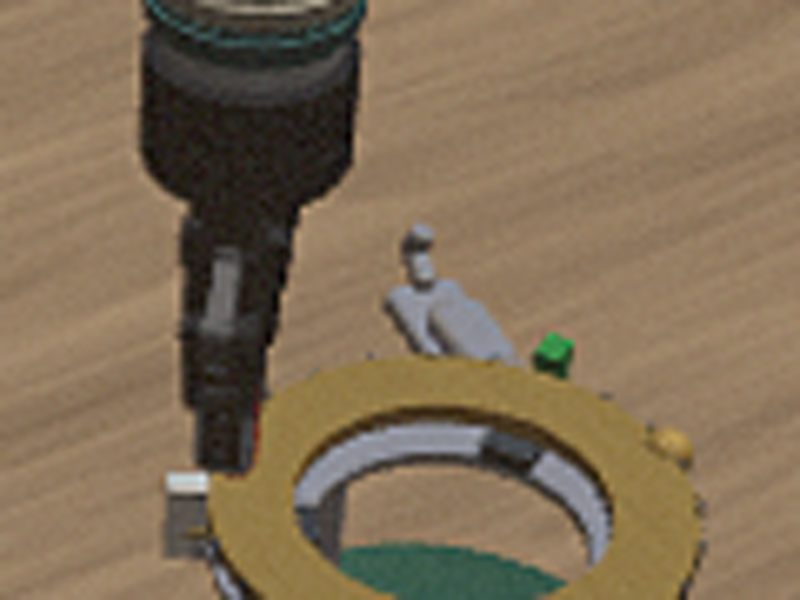

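```bash
python3 -m crank '[{"x":0,"y":0.5,"z":0,"spin":0},{"x":0,"y":0,"z":0,"spin":0},{"x":0,"y":0,"z":-3,"spin":0},{"x":0,"y":0,"z":-5,"spin":0},{"x":0,"y":0,"z":-5,"spin":0}]' 50
python3 -m crank '[{"x":0,"y":0,"z":-5,"spin":0},{"x":0,"y":0,"z":-3,"spin":0}]'
python3 pic.py b3
python3 plan.py 450 -130 220 160
```

```text
clock: 8.25
eef_pos: [511.9, 128.8, 221.2]
tool_rot: [3.141, -0.002, -2.323]
force: [2.2, 1.2, 0.7]
width: 42.7
clock: 8.45
eef_pos: [513.5, 130.0, 304.1]
tool_rot: [-3.138, 0.004, -2.323]
force: [0.1, 0.5, -0.7]
width: 42.7
8.5 [515.38 131.29 307.56] [1.74 1.23 2.32] 42.61833514724023
clock 8.50 q [ 0.39  0.52 -1.08  1.68  0.48  1.23  1.59] yaw -133.1 n 9
'[{"x":2.62,"y":-1.45,"z":0.97,"spin":0.130},{"x":2.41,"y":-1.78,"z":0.97,"spin":0.130},{"x":2.16,"y":-2.08,"z":0.97,"spin":0.130},{"x":1.87,"y":-2.34,"z":0.97,"spin":0.130},{"x":1.55,"y":-2.56,"z":0.97,"spin":0.130}]'
'[{"x":1.21,"y":-2.74,"z":0.97,"spin":0.130},{"x":0.84,"y":-2.87,"z":0.97,"spin":0.130},{"x":0.46,"y":-2.96,"z":0.97,"spin":0.130},{"x":0.08,"y":-2.99,"z":0.97,"spin":0.130}]'
```

View pics/b3.png

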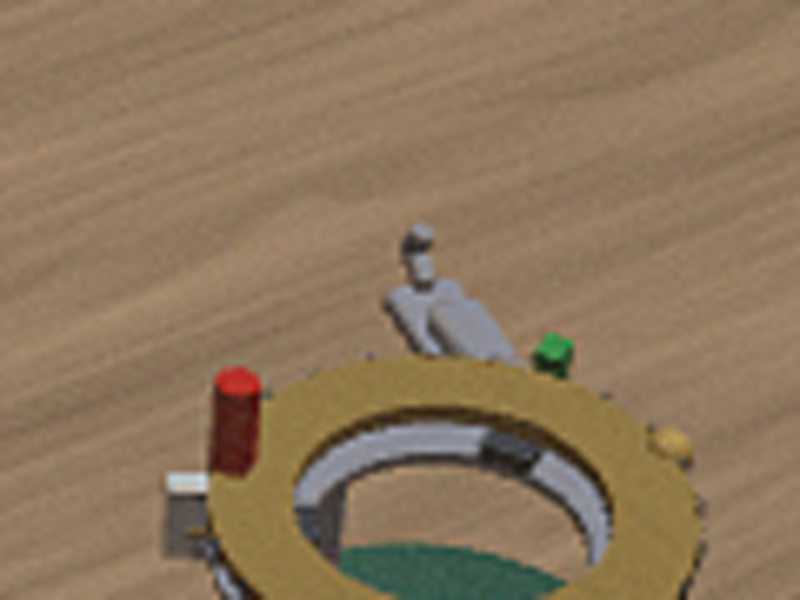

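The handle now stands next to the white block at about (325,165). The gripper is clear of it. Next I'll go to the flask with the jaws along the lean direction, stand the flask upright in its cradle, then pinch it.

```bash
python3 - <<'E'
from h import *
for uv,z in(((325.3,170.5),110),((325.7,157.),150)):
    p=onz('scene',uv,z); d=p[:2]-[573,193]; print(p,np.hypot(*d),np.degrees(np.arctan2(d[1],d[0]))%360)
E
python3 plan.py 542 -161 190 75 20
```

```text
[513.97915686 134.33317345 110.        ] 83.21812580485745 224.82764893559062
[510.2807836  135.52680587 150.        ] 85.0697840010936 222.50080490318038
clock 8.50 q [ 0.39  0.52 -1.08  1.68  0.48  1.23  1.59] yaw -133.1 n 20
'[{"x":0.98,"y":-1.10,"z":0.59,"spin":0.133},{"x":0.82,"y":-1.22,"z":0.59,"spin":0.133},{"x":0.65,"y":-1.31,"z":0.59,"spin":0.133},{"x":0.48,"y":-1.39,"z":0.59,"spin":0.133},{"x":0.29,"y":-1.44,"z":0.59,"spin":0.133}]'
'[{"x":0.09,"y":-1.46,"z":0.59,"spin":0.133},{"x":-0.10,"y":-1.46,"z":0.59,"spin":0.133},{"x":-0.29,"y":-1.44,"z":0.59,"spin":0.133},{"x":-0.48,"y":-1.39,"z":0.59,"spin":0.133},{"x":-0.66,"y":-1.31,"z":0.59,"spin":0.133}]'
'[{"x":-0.83,"y":-1.21,"z":0.59,"spin":0.133},{"x":-0.98,"y":-1.09,"z":0.59,"spin":0.133},{"x":-1.12,"y":-0.95,"z":0.59,"spin":0.133},{"x":-1.23,"y":-0.80,"z":0.59,"spin":0.133},{"x":-1.33,"y":-0.63,"z":0.59,"spin":0.133}]'
'[{"x":-1.40,"y":-0.45,"z":0.59,"spin":0.133},{"x":-1.44,"y":-0.26,"z":0.59,"spin":0.133},{"x":-1.47,"y":-0.07,"z":0.59,"spin":0.133},{"x":-1.46,"y":0.13,"z":0.59,"spin":0.133},{"x":-1.43,"y":0.32,"z":0.59,"spin":0.133}]'
```

```bash
python3 -m crank '[{"x":1.0,"y":-1.1,"z":0.3,"spin":0.133},{"x":0.8,"y":-1.2,"z":0.3,"spin":0.133},{"x":0.65,"y":-1.3,"z":0.3,"spin":0.133},{"x":0.5,"y":-1.4,"z":0.3,"spin":0.133},{"x":0.3,"y":-1.45,"z":0.3,"spin":0.133}]' 100
python3 -m crank '[{"x":0.1,"y":-1.45,"z":0.5,"spin":0.133},{"x":-0.1,"y":-1.45,"z":0.5,"spin":0.133},{"x":-0.3,"y":-1.45,"z":0.5,"spin":0.133},{"x":-0.5,"y":-1.4,"z":0.5,"spin":0.133},{"x":-0.65,"y":-1.3,"z":0.5,"spin":0.133}]'
python3 -m crank '[{"x":-0.83,"y":-1.2,"z":0.5,"spin":0.133},{"x":-1.0,"y":-1.1,"z":0.5,"spin":0.133},{"x":-1.1,"y":-0.95,"z":0.5,"spin":0.133},{"x":-1.2,"y":-0.8,"z":0.5,"spin":0.133},{"x":-1.3,"y":-0.6,"z":0.5,"spin":0.133}]'
python3 -m crank '[{"x":-1.4,"y":-0.45,"z":0.5,"spin":0.133},{"x":-1.45,"y":-0.25,"z":0.5,"spin":0.133},{"x":-1.45,"y":-0.1,"z":0.5,"spin":0.133},{"x":-1.45,"y":0.1,"z":0.5,"spin":0.133},{"x":-1.4,"y":0.3,"z":0.5,"spin":0.133}]'
python3 plan.py 542 -161 150 75
python3 pic.py c1 170 130 290 220
```

```text
clock: 9.0
eef_pos: [518.7, 55.0, 284.9]
tool_rot: [-3.14, -0.0, -2.994]
force: [-1.5, -0.1, -1.0]
width: 85.4
clock: 9.5
eef_pos: [525.2, -18.0, 259.8]
tool_rot: [-3.141, 0.001, 2.624]
force: [-0.0, 0.0, 0.3]
width: 85.0
clock: 10.0
eef_pos: [531.5, -90.4, 234.8]
tool_rot: [-3.141, 0.001, 1.96]
force: [0.7, 0.3, 0.5]
width: 85.3
clock: 10.5
eef_pos: [536.9, -163.0, 209.8]
tool_rot: [-3.141, 0.001, 1.295]
force: [-1.2, 0.6, 0.5]
width: 85.5
clock 10.50 q [ 0.45  0.5  -0.3   1.75  0.18  0.92 -0.21] yaw 74.2 n 2
'[{"x":0.16,"y":0.22,"z":2.99,"spin":-0.007},{"x":0.16,"y":0.22,"z":2.99,"spin":-0.007}]'
10.55 [ 536.33 -166.14  208.98] [ 0.27 -2.22 -1.16] 85.35786163937199
```

View pics/c1.png

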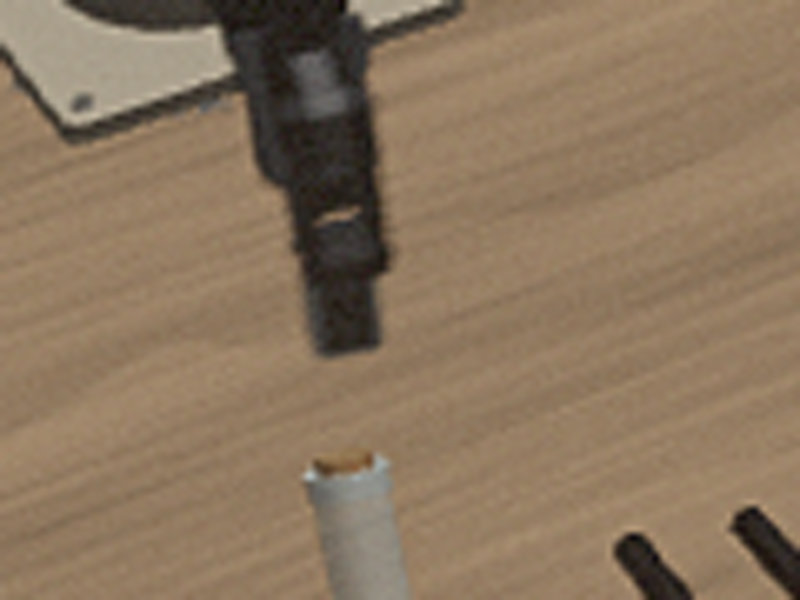

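```bash
python3 - <<'E'
from h import *
np.set_printoptions(suppress=True,precision=1)
s=ctrl.read_state();print(s['eef_pos'])
for z in range(200,290,10): print(z,proj('scene',[583.5,-179,z])[0])
E
```

```text
[ 536.3 -166.1  209. ]
200 [223.3 204.8]
210 [222.9 201.2]
220 [222.4 197.6]
230 [222. 194.]
240 [221.5 190.3]
250 [221.1 186.6]
260 [220.6 182.8]
270 [220.1 178.9]
280 [219.6 175. ]
```

```bash
python3 plan.py 542 -161 90 75 4
```

```text
clock 10.55 q [ 0.45  0.5  -0.3   1.75  0.18  0.92 -0.21] yaw 73.7 n 4
'[{"x":0.16,"y":0.10,"z":2.97,"spin":-0.006},{"x":0.16,"y":0.10,"z":2.97,"spin":-0.006},{"x":0.16,"y":0.10,"z":2.97,"spin":-0.006},{"x":0.16,"y":0.10,"z":2.97,"spin":-0.006}]'
```

```bash
python3 -m crank '[{"x":0.1,"y":0.1,"z":2.5,"spin":0},{"x":0.1,"y":0.1,"z":2.5,"spin":0},{"x":0.1,"y":0,"z":2.5,"spin":0},{"x":0,"y":0,"z":1.5,"spin":0},{"x":0,"y":0,"z":0,"spin":0}]'
python3 plan.py 542 -161 85 75 3
python3 pic.py c2 170 160 290 250
```

```text
clock: 11.05
eef_pos: [538.0, -158.7, 118.1]
tool_rot: [-3.137, 0.0, 1.303]
force: [0.3, -0.1, -0.3]
width: 85.7
clock 11.05 q [ 0.41  0.62 -0.27  1.84  0.24  0.72 -0.26] yaw 74.7 n 3
'[{"x":-0.04,"y":0.15,"z":1.10,"spin":-0.002},{"x":-0.04,"y":0.15,"z":1.10,"spin":-0.002},{"x":-0.04,"y":0.15,"z":1.10,"spin":-0.002}]'
11.1 [ 539.22 -158.94  119.51] [-0.03  0.03  0.88] 85.19806272232769
```

View pics/c2.png

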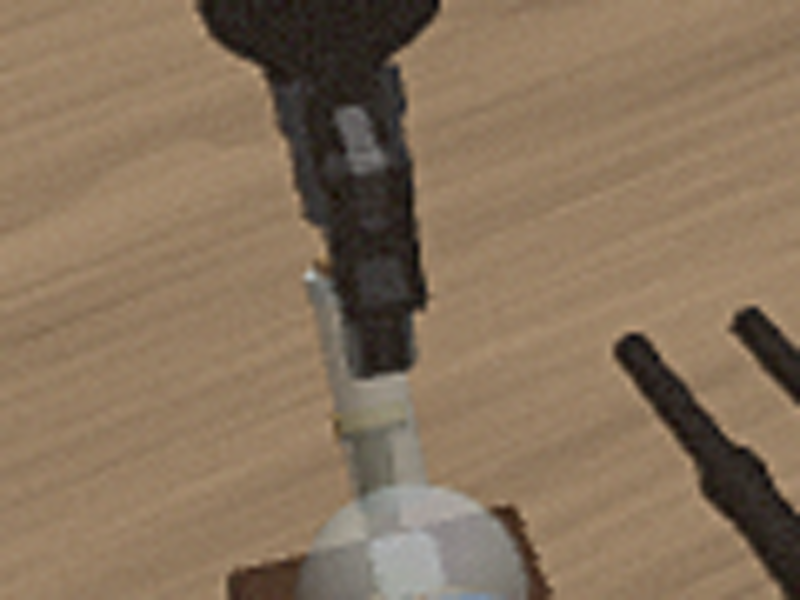

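```bash
python3 - <<'E'
from h import *
np.set_printoptions(suppress=True,precision=1)
s=ctrl.read_state();print(s['eef_pos'])
for z in (160,170,175): print(z,proj('scene',[587.3,-171.7,z])[0])
print(170+384/6.667,160+375/6.667)
print(proj('scene',[585.5,-173,59]))
E
```

```text
[ 539.2 -158.9  119.5]
160 [228.8 218.3]
170 [228.4 214.9]
175 [228.3 213.3]
227.5971201439928 216.24718764061797
[[231.6 249.7]]
```

```bash
python3 -m crank '[{"x":-0.05,"y":0.15,"z":1.2,"spin":0},{"x":-0.05,"y":0.15,"z":1.2,"spin":0},{"x":0,"y":0,"z":1.0,"spin":0},{"x":0,"y":0,"z":0,"spin":0},{"x":0,"y":0,"z":0,"spin":0}]'
python3 pic.py c3 170 160 290 250; python3 plan.py 585 -173 85 75 6
```

```text
clock: 11.6
eef_pos: [542.4, -160.7, 85.8]
tool_rot: [-3.141, -0.0, 1.302]
force: [0.6, -0.1, 0.3]
width: 85.3
11.65 [ 542.78 -160.72   86.22] [0.36 0.12 0.45] 85.21126995906194
clock 11.65 q [ 0.4   0.67 -0.25  1.85  0.26  0.65 -0.27] yaw 74.6 n 6
'[{"x":-0.01,"y":0.73,"z":0.02,"spin":-0.001},{"x":-0.01,"y":0.73,"z":0.02,"spin":-0.001},{"x":-0.01,"y":0.73,"z":0.02,"spin":-0.001},{"x":-0.01,"y":0.73,"z":0.02,"spin":-0.001},{"x":-0.01,"y":0.73,"z":0.02,"spin":-0.001}]'
'[{"x":-0.01,"y":0.73,"z":0.02,"spin":-0.001}]'
```

View pics/c3.png

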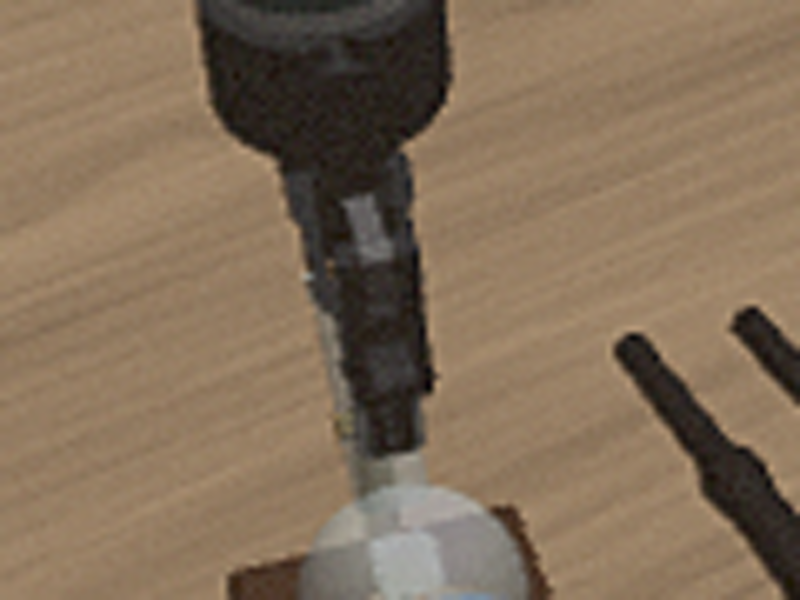

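```bash
python3 -m crank '[{"x":0,"y":0.3,"z":0,"spin":0},{"x":0,"y":0.5,"z":0,"spin":0},{"x":0,"y":0.5,"z":0,"spin":0},{"x":0,"y":0.5,"z":0,"spin":0}]' 68
python3 -m crank '[{"x":0,"y":0.5,"z":0,"spin":0},{"x":0,"y":0.5,"z":0,"spin":0},{"x":0,"y":0.5,"z":0,"spin":0},{"x":0,"y":0.5,"z":0,"spin":0}]' 58
python3 pic.py c4 170 160 290 250
```

```text
clock: 12.05
eef_pos: [560.6, -165.8, 86.3]
tool_rot: [3.141, -0.0, 1.302]
force: [0.3, 0.7, 0.5]
width: 57.9
clock: 12.45
eef_pos: [579.7, -171.0, 86.1]
tool_rot: [3.142, -0.0, 1.302]
force: [-0.2, -0.7, 1.2]
width: 49.5
12.5 [ 580.72 -171.19   86.2 ] [ 1.43 -0.06  0.34] 49.43528152953169
```

View pics/c4.png

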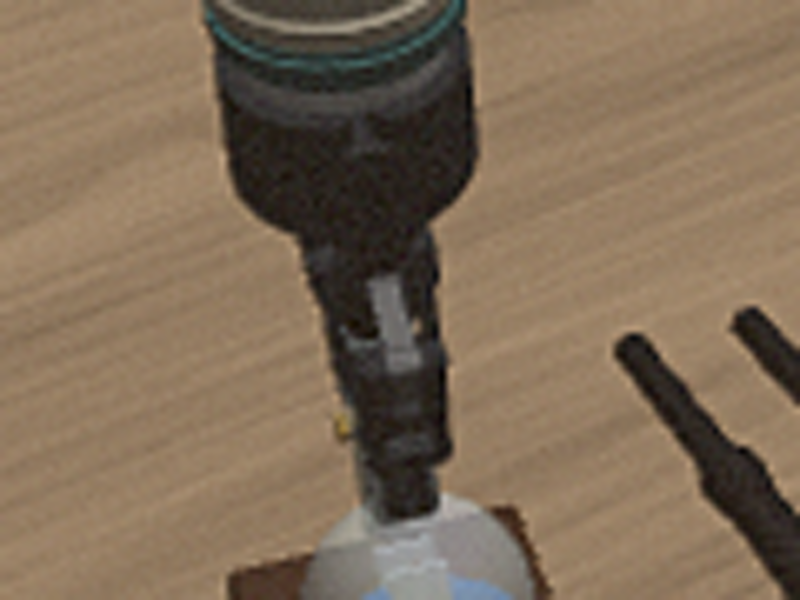

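```bash
python3 -m crank '[{"x":0,"y":0.25,"z":0,"spin":0},{"x":0,"y":0.25,"z":0,"spin":0},{"x":0,"y":0,"z":0,"spin":0}]' 40
python3 -m crank '[{"x":0,"y":0,"z":0,"spin":0},{"x":0,"y":0,"z":0,"spin":0},{"x":0,"y":0,"z":0,"spin":0},{"x":0,"y":0,"z":0,"spin":0}]' 33
python3 pic.py c5 170 160 290 250;python3 - <<'E'
from h import *
cv2.imwrite('pics/c6.png',vision.get_image('top'))
E
```

```text
clock: 12.8
eef_pos: [584.4, -172.3, 86.2]
tool_rot: [3.141, -0.0, 1.302]
force: [-1.5, 0.8, 0.3]
width: 34.1
clock: 13.2
eef_pos: [583.9, -172.2, 86.0]
tool_rot: [-3.141, 0.0, 1.302]
force: [-0.1, 0.9, -0.5]
width: 28.0
13.25 [ 583.95 -172.22   86.05] [-0.21  0.05 -0.61] 28.278872152254547
```

View pics/c5.png

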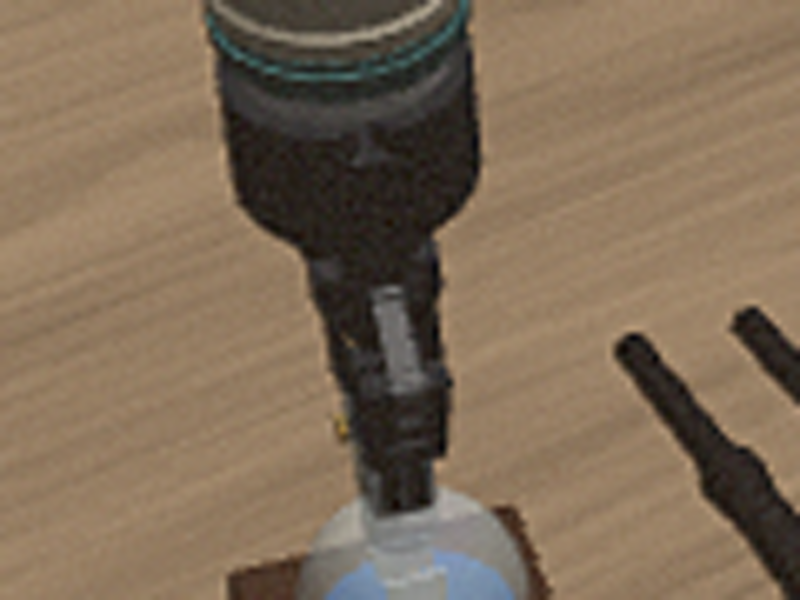

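View pics/c6.png

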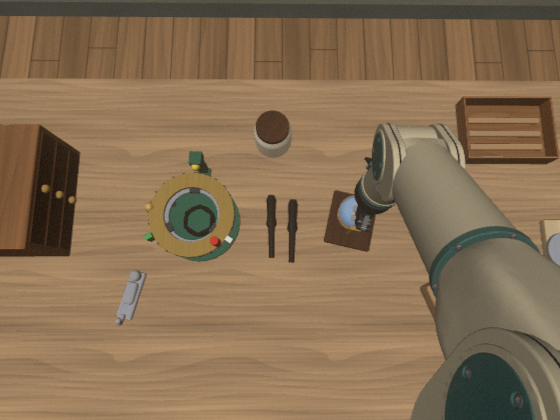

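```bash
python3 -m crank '[{"x":0,"y":0,"z":0,"spin":0},{"x":0,"y":0,"z":0,"spin":0},{"x":0,"y":0,"z":0,"spin":0}]' 0
python3 -m crank '[{"x":0,"y":0,"z":-0.5,"spin":0},{"x":0,"y":0,"z":-1,"spin":0},{"x":0,"y":0,"z":-1.5,"spin":0},{"x":0,"y":0,"z":-2,"spin":0},{"x":0,"y":0,"z":-2,"spin":0}]'
python3 pic.py c7 170 130 290 220;python3 - <<'E'
from h import *
im=np.mean([vision.get_image('scene').astype(float) for _ in range(2)],0).astype(np.uint8)
cv2.imwrite('pics/c8.png',cv2.resize(im[150:300,150:350],(800,600),interpolation=cv2.INTER_CUBIC))
for t in('flask_ball','flask_neck'):
    for n in('scene',):
        print(t,n,[(round(q['score'],2),q['point']) for q in vision.place_of(t,n)[:2]])
print(ctrl.read_state())
E
```

```text
clock: 13.6
eef_pos: [585.0, -172.4, 86.4]
tool_rot: [3.14, -0.0, 1.302]
force: [3.0, 0.4, -0.5]
width: 24.8
clock: 14.1
eef_pos: [583.2, -172.0, 157.1]
tool_rot: [-3.14, 0.0, 1.302]
force: [0.4, -0.3, -2.4]
width: 24.9
14.15 [ 585.42 -172.37  160.59] [ 0.92 -0.11  0.2 ] 24.92854285186256
flask_ball scene [(0.9, [229.4, 224.9])]
flask_neck scene [(0.9, [224.7, 196.1])]
{'clock': 14.35, 'qpos': array([ 0.41788935,  0.62700229, -0.28511442,  1.67704062,  0.21758068,
        0.87070355, -0.22599538]), 'qd': array([-0.00375577,  0.01530332,  0.00246508,  0.00482286,  0.00040658,
       -0.00124894,  0.00088136]), 'tau': array([-4.70737007e-02, -5.60093629e+01, -3.37050095e+00, -1.83487433e+01,
        3.64200176e-03, -4.36872162e-02,  9.60821817e-04]), 'eef_pos': array([ 582.9841526 , -172.09126334,  155.42878879]), 'tool_rot': array([-3.13970590e+00,  2.27638641e-04,  1.30175471e+00]), 'force': array([-0.47281472,  0.68045853, -2.82301357]), 'torque': array([0.02940706, 0.0144369 , 0.01171556]), 'width': 24.70569876592383}
```

View pics/c8.png

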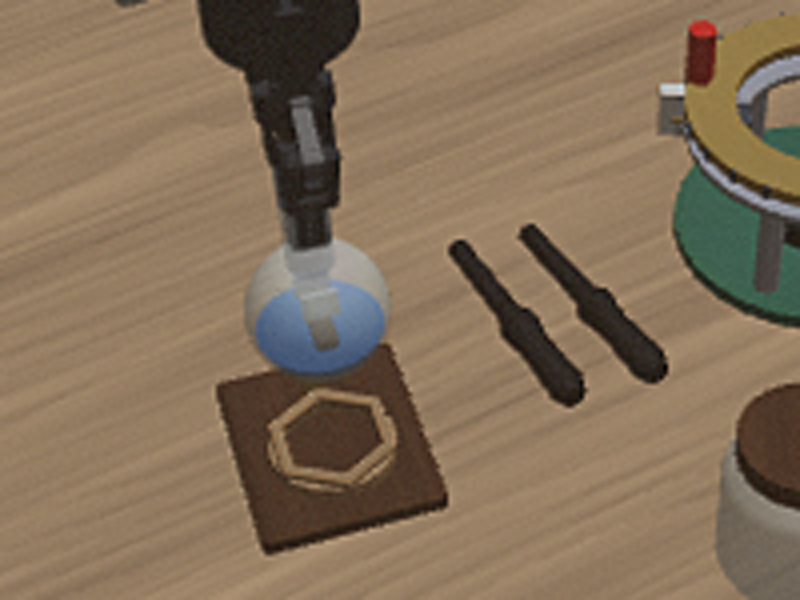

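```bash
python3 - <<'E'
from h import *
np.set_printoptions(suppress=True,precision=1)
for z in (125,130,135):print(proj('scene',[584.5,-172.3,z]),proj('scene',[584.5,-172.3,z+85]))
s=ctrl.read_state();print(s['eef_pos'])
im=vision.get_image('scene').astype(float)+vision.get_image('scene');im=(im/2).astype(np.uint8)
cv2.imwrite('pics/c9.png',cv2.resize(im[190:260,190:270],(800,700),interpolation=cv2.INTER_CUBIC)[:600])
b=vision.get_image('top');cv2.imwrite('pics/c10.png',cv2.resize(b[170:270,310:420],(800,600),interpolation=cv2.INTER_CUBIC)[:600])
for n in('scene','top'): print(n,[(round(q['score'],2),np.round(q['extent'],1)) for q in vision.regions_of('flask_ball',n)[:2]])
E
```

```text
[[229.3 229.1]] [[226.  200.4]]
[[229.1 227.5]] [[225.8 198.6]]
[[228.9 225.9]] [[225.6 196.8]]
[ 583.  -172.1  155.4]
scene [(0.85, array([213.1, 210.1, 249.6, 247.7]))]
top [(0.8, array([343. , 189.1, 361.2, 226.3]))]
```

View pics/c9.png

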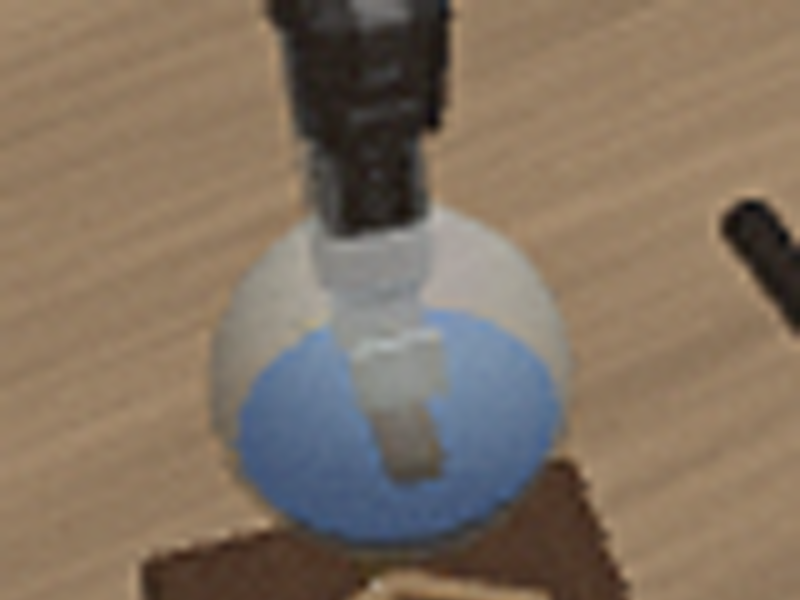

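View pics/c10.png

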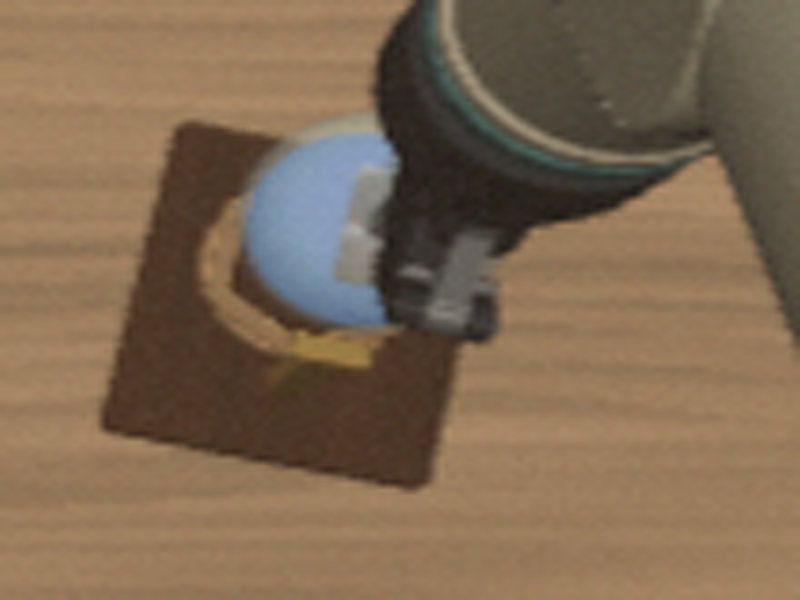

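The flask is held at about (229,227), with its axis upright within roughly 2° in the scene view. I'll raise it and carry it to the holder.

```bash
python3 -m crank '[{"x":0,"y":0,"z":-1,"spin":0},{"x":0,"y":0,"z":-2,"spin":0},{"x":0,"y":0,"z":-2.5,"spin":0},{"x":0,"y":0,"z":-2,"spin":0},{"x":0,"y":0,"z":-1,"spin":0}]'
python3 -m crank '[{"x":0,"y":0,"z":0,"spin":0},{"x":0,"y":0,"z":0,"spin":0}]'
python3 plan.py 573 193 240 75 12
```

```text
clock: 15.1
eef_pos: [585.2, -172.3, 243.7]
tool_rot: [3.138, -0.0, 1.302]
force: [0.0, -0.1, -2.5]
width: 24.9
clock: 15.3
eef_pos: [583.5, -172.2, 240.5]
tool_rot: [-3.14, 0.0, 1.302]
force: [0.7, -0.1, -1.8]
width: 25.1
clock 15.30 q [ 0.43  0.54 -0.31  1.58  0.18  1.05 -0.19] yaw 74.6 n 12
'[{"x":2.91,"y":-0.89,"z":0.00,"spin":-0.001},{"x":2.91,"y":-0.89,"z":0.00,"spin":-0.001},{"x":2.91,"y":-0.89,"z":0.00,"spin":-0.001},{"x":2.91,"y":-0.89,"z":0.00,"spin":-0.001},{"x":2.91,"y":-0.89,"z":0.00,"spin":-0.001}]'
'[{"x":2.91,"y":-0.88,"z":0.00,"spin":-0.001},{"x":2.91,"y":-0.88,"z":0.00,"spin":-0.001},{"x":2.91,"y":-0.88,"z":0.00,"spin":-0.001},{"x":2.91,"y":-0.88,"z":0.00,"spin":-0.001},{"x":2.92,"y":-0.88,"z":0.00,"spin":-0.001}]'
'[{"x":2.92,"y":-0.88,"z":0.00,"spin":-0.001},{"x":2.92,"y":-0.87,"z":0.00,"spin":-0.001}]'
```

Ease in and out. The total needed is x 34.9 cm and y -10.6 cm.

```bash
python3 -m crank '[{"x":1.0,"y":-0.3,"z":0,"spin":0},{"x":2.0,"y":-0.6,"z":0,"spin":0},{"x":3.0,"y":-0.9,"z":0,"spin":0},{"x":3.5,"y":-1.1,"z":0,"spin":0},{"x":3.5,"y":-1.1,"z":0,"spin":0}]'
python3 -m crank '[{"x":3.5,"y":-1.1,"z":0,"spin":0},{"x":3.5,"y":-1.1,"z":0,"spin":0},{"x":3.5,"y":-1.1,"z":0,"spin":0},{"x":3.5,"y":-1.1,"z":0,"spin":0},{"x":3.0,"y":-0.9,"z":0,"spin":0}]'
python3 -m crank '[{"x":2.5,"y":-0.7,"z":0,"spin":0},{"x":1.5,"y":-0.4,"z":0,"spin":0},{"x":0.9,"y":-0.3,"z":0,"spin":0},{"x":0,"y":0,"z":0,"spin":0},{"x":0,"y":0,"z":0,"spin":0}]'
python3 plan.py 573 193 200 75 2
cat > two.py <<'E'
import sys; from h import *
np.set_printoptions(suppress=True,precision=2)
a=vision.get_image('scene'); b=vision.get_image('top')
cv2.imwrite(f'pics/{sys.argv[1]}.png',np.hstack([cv2.resize(a[100:250,290:430],(400,430),interpolation=cv2.INTER_CUBIC),cv2.resize(b[140:280,120:260],(400,400),interpolation=cv2.INTER_CUBIC)[:430] if 0 else cv2.resize(b[135:285,120:260],(400,430),interpolation=cv2.INTER_CUBIC)]))
for n in('scene','top'): print(n,[(round(q['score'],2),np.round(q['extent'],1)) for q in vision.regions_of('flask_ball',n)[:1]],[(round(q['score'],2),np.round(q['point'],1)) for q in vision.place_of('flask_ball',n)[:1]])
s=ctrl.read_state(); print(s['clock'],s['eef_pos'],s['force'],s['width'])
E
python3 two.py d1
```

```text
clock: 15.8
eef_pos: [579.0, -34.1, 240.0]
tool_rot: [-3.139, -0.0, 1.302]
force: [-0.3, 0.8, -2.0]
width: 24.4
clock: 16.3
eef_pos: [572.6, 145.0, 240.1]
tool_rot: [-3.139, -0.0, 1.304]
force: [-0.0, 0.3, -1.9]
width: 24.7
clock: 16.8
eef_pos: [573.8, 191.0, 240.8]
tool_rot: [-3.142, 0.002, 1.3]
force: [0.1, -0.5, -2.9]
width: 24.7
clock 16.80 q [-0.16  0.54 -0.34  1.59  0.2   1.05 -0.82] yaw 74.5 n 2
'[{"x":0.09,"y":-0.06,"z":2.04,"spin":-0.004},{"x":0.09,"y":-0.06,"z":2.04,"spin":-0.004}]'
scene [(0.78, array([347.1,  98.5, 379.2, 158.3]))] [(0.87, array([363.2, 141.3]))]
top [(0.93, array([170.2, 183.6, 201.3, 224.6]))] [(0.7, array([185. , 203.8]))]
17.1 [573.88 191.72 241.21] [ 0.65  0.02 -2.2 ] 24.798925668551398
```

View pics/d1.png

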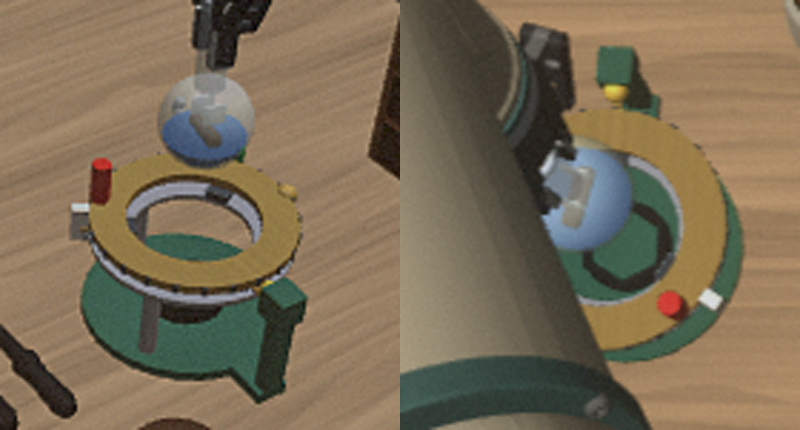

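```bash
python3 - <<'E'
from h import *
np.set_printoptions(suppress=True,precision=1)
print(tri((362.3,142),(180.9,202)),tri((363.2,141.3),(185,203.8)))
for z in(210,214): print(proj('scene',[573.5,191.7,z]),proj('top',[573.5,191.7,z]))
f,cx,cy,e,M=cam('top'); print(40*f/np.linalg.norm(np.array([573,192,213])-e))
E
```

```text
(array([576.3, 190.5, 215. ]), [array([ 0.2, -0. ]), array([0.2, 0.1])]) (array([575.4, 187.1, 216.1]), [array([-2.1,  0.5]), array([-2.3, -1.4])])
[[361.9 143. ]] [[181.  204.1]]
[[362.1 141.6]] [[180.5 203.6]]
20.19221006221984
```

```bash
python3 -m crank '[{"x":0.1,"y":-0.18,"z":1,"spin":0},{"x":0,"y":0,"z":2,"spin":0},{"x":0,"y":0,"z":2,"spin":0},{"x":0,"y":0,"z":2,"spin":0},{"x":0,"y":0,"z":0.5,"spin":0}]'
python3 -m crank '[{"x":0,"y":0,"z":0,"spin":0},{"x":0,"y":0,"z":0,"spin":0}]'
python3 two.py d2
```

```text
clock: 17.6
eef_pos: [570.2, 193.2, 163.3]
tool_rot: [-3.137, 0.003, 1.302]
force: [-0.1, 0.3, -1.9]
width: 24.5
clock: 17.8
eef_pos: [572.7, 194.5, 166.8]
tool_rot: [3.141, -0.001, 1.302]
force: [0.8, -0.7, -1.8]
width: 24.7
scene [(0.87, array([343.6, 124. , 374.3, 181.6]))] [(0.78, array([360.8, 167.6]))]
top [(0.56, array([178.7, 192.3, 206.2, 229.1]))] [(0.66, array([187. , 212.9]))]
18.1 [572.54 194.23 166.77] [-0.33  0.1  -1.32] 24.60060339928614
```

View pics/d2.png

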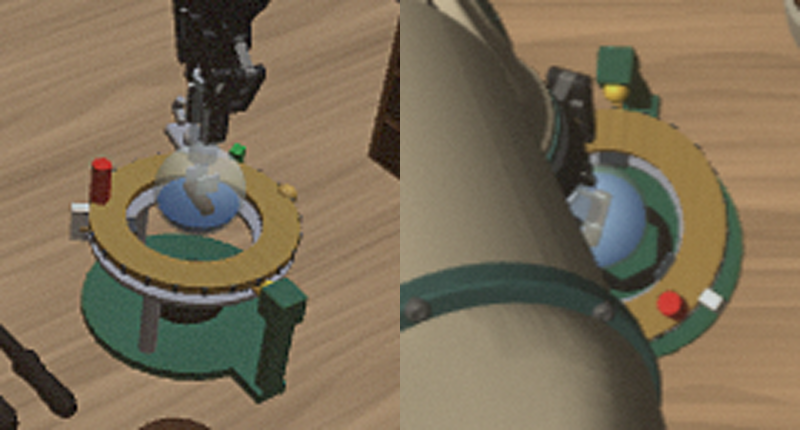

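```bash
python3 - <<'E'
from h import *
np.set_printoptions(suppress=True,precision=1)
print(proj('scene',[573,193,140]),proj('top',[573,193,140]),tri((360.5,167.5),(206.2-18.5,229.1-18.5)))
f,cx,cy,e,M=cam('top'); print(40*f/np.linalg.norm(np.array([573,192,140])-e))
E
```

```text
[[359.2 165.9]] [[188.3 211. ]] (array([575. , 195.7, 135.1]), [array([-0.1,  0. ]), array([-0.1, -0.1])])
18.612003166749076
```

```bash
python3 -m crank '[{"x":-0.1,"y":-0.1,"z":1,"spin":0},{"x":0,"y":0,"z":1.5,"spin":0},{"x":0,"y":0,"z":1.5,"spin":0},{"x":0,"y":0,"z":1.5,"spin":0},{"x":0,"y":0,"z":0.8,"spin":0}]'
python3 -m crank '[{"x":0,"y":0,"z":0.3,"spin":0},{"x":0,"y":0,"z":0,"spin":0},{"x":0,"y":0,"z":0,"spin":0}]'
python3 two.py d3
```

```text
clock: 18.6
eef_pos: [569.8, 192.9, 101.3]
tool_rot: [-3.14, 0.002, 1.302]
force: [0.2, 0.1, -1.8]
width: 24.7
clock: 18.9
eef_pos: [571.5, 193.7, 100.7]
tool_rot: [3.141, -0.001, 1.302]
force: [0.3, 0.3, -2.3]
width: 24.6
scene [(0.75, array([343.6, 147.9, 372.6, 192.1]))] [(0.93, array([357.2, 184.4]))]
top [(0.76, array([192.3, 200.3, 211.7, 229.3]))] [(0.94, array([195.5, 216.6]))]
19.2 [571.21 193.48 100.51] [-1.58  0.28 -1.29] 24.656038145664983
```

View pics/d3.png

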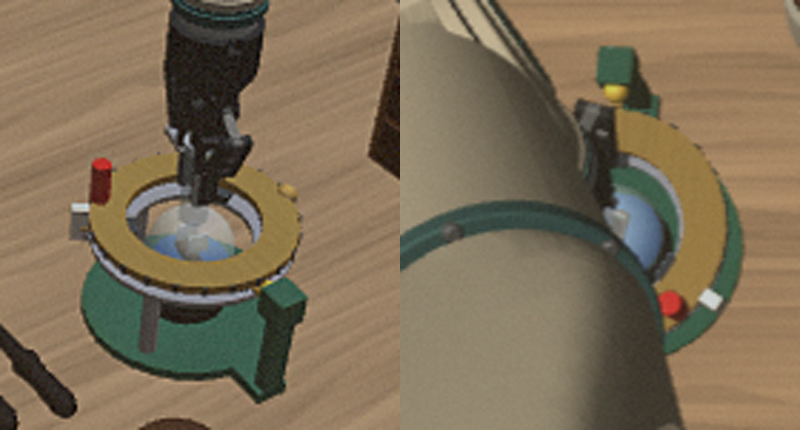

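The ball is inside the mouth at about (357,184) in the scene view, well centred. I'll lower it slowly.

```bash
python3 -m crank '[{"x":0,"y":0,"z":0.3,"spin":0},{"x":0,"y":0,"z":0.3,"spin":0},{"x":0,"y":0,"z":0.2,"spin":0},{"x":0,"y":0,"z":0,"spin":0}]'
python3 -m crank '[{"x":0,"y":0,"z":0.15,"spin":0},{"x":0,"y":0,"z":0.15,"spin":0},{"x":0,"y":0,"z":0,"spin":0}]'
python3 -m crank '[{"x":0,"y":0,"z":0.15,"spin":0},{"x":0,"y":0,"z":0.0,"spin":0},{"x":0,"y":0,"z":0,"spin":0}]'
```

```text
clock: 19.6
eef_pos: [570.6, 193.3, 91.6]
tool_rot: [-3.141, 0.001, 1.302]
force: [-0.2, -0.3, -1.6]
width: 25.1
clock: 19.9
eef_pos: [570.8, 193.4, 88.9]
tool_rot: [-3.141, 0.0, 1.302]
force: [0.1, 0.0, -1.3]
width: 24.6
clock: 20.2
eef_pos: [571.0, 193.4, 87.6]
tool_rot: [3.142, 0.0, 1.302]
force: [0.1, 0.0, -1.9]
width: 24.7
```

```bash
python3 -m crank '[{"x":0,"y":0,"z":0.1,"spin":0},{"x":0,"y":0,"z":0,"spin":0},{"x":0,"y":0,"z":0,"spin":0}]'
python3 -m crank '[{"x":0,"y":0,"z":0.1,"spin":0},{"x":0,"y":0,"z":0,"spin":0},{"x":0,"y":0,"z":0,"spin":0}]'
python3 -m crank '[{"x":0,"y":0,"z":0.1,"spin":0},{"x":0,"y":0,"z":0,"spin":0},{"x":0,"y":0,"z":0,"spin":0}]'
```

```text
clock: 20.5
eef_pos: [571.0, 193.5, 86.6]
tool_rot: [3.142, -0.0, 1.302]
force: [-0.6, -0.1, -2.0]
width: 25.1
clock: 20.8
eef_pos: [571.2, 193.8, 86.3]
tool_rot: [3.141, -0.001, 1.302]
force: [-1.6, 0.2, 4.6]
width: 24.5
clock: 21.1
eef_pos: [571.3, 193.9, 86.2]
tool_rot: [3.14, -0.001, 1.302]
force: [-3.5, -0.6, 12.2]
width: 24.7
```

```bash
python3 -m crank '[{"x":0,"y":0,"z":-0.1,"spin":0},{"x":0,"y":0,"z":0,"spin":0},{"x":0,"y":0,"z":0,"spin":0}]'
python3 -m crank '[{"x":0,"y":0,"z":0,"spin":0},{"x":0,"y":0,"z":0,"spin":0},{"x":0,"y":0,"z":0,"spin":0}]' 36
python3 two.py d4
```

```text
clock: 21.4
eef_pos: [571.2, 193.8, 86.3]
tool_rot: [3.141, -0.001, 1.302]
force: [-2.0, 0.1, 6.6]
width: 24.9
clock: 21.7
eef_pos: [570.9, 193.2, 85.2]
tool_rot: [-3.141, 0.0, 1.302]
force: [0.4, -0.2, -0.1]
width: 30.8
scene [(0.74, array([343. , 151.8, 369.8, 190.5]))] [(0.72, array([355.7, 188.2]))]
top [(0.84, array([196.1, 203.1, 212.6, 228.2]))] [(0.55, array([196. , 220.9]))]
22.0 [570.94 193.41  85.53] [-0.11  0.71 -0.88] 30.804403745434772
```

View pics/d4.png

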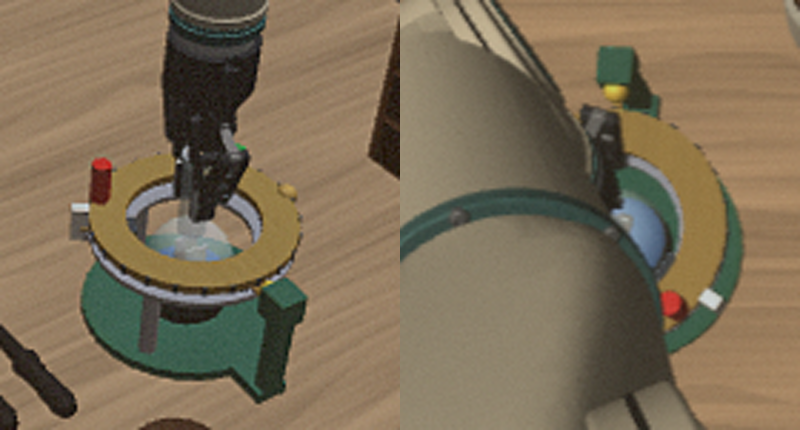

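```bash
python3 -m crank '[{"x":0,"y":0,"z":0,"spin":0},{"x":0,"y":0,"z":0,"spin":0},{"x":0,"y":0,"z":0,"spin":0}]' 65
python3 -m crank '[{"x":0,"y":0,"z":-1,"spin":0},{"x":0,"y":0,"z":-2,"spin":0},{"x":0,"y":0,"z":-3,"spin":0},{"x":0,"y":0,"z":-3,"spin":0},{"x":0,"y":0,"z":-3,"spin":0}]'
python3 -m crank '[{"x":0,"y":0,"z":-3,"spin":0},{"x":0,"y":0,"z":-2,"spin":0},{"x":0,"y":0,"z":0,"spin":0}]'
python3 two.py d5; python3 plan.py 505 120 240 218
```

```text
clock: 22.3
eef_pos: [571.0, 193.4, 85.6]
tool_rot: [3.142, -0.0, 1.302]
force: [0.3, 0.6, 0.1]
width: 55.7
clock: 22.8
eef_pos: [570.9, 193.5, 207.6]
tool_rot: [3.141, -0.0, 1.302]
force: [0.2, -0.6, -0.5]
width: 55.1
clock: 23.1
eef_pos: [572.9, 194.5, 259.7]
tool_rot: [3.136, -0.004, 1.302]
force: [-0.1, 0.8, -0.0]
width: 55.6
scene [(0.67, array([341.5, 147.1, 373.3, 190.7]))] [(0.89, array([356.9, 190.7]))]
top [(0.68, array([177.2, 202.2, 211.7, 235.4]))] [(0.68, array([196.9, 220.2]))]
23.4 [570.22 193.09 254.36] [-0.3   0.41  0.45] 55.404530617083005
clock 23.40 q [-0.16  0.52 -0.34  1.57  0.19  1.08 -0.82] yaw 74.6 n 18
'[{"x":-0.49,"y":-0.24,"z":0.08,"spin":-0.139},{"x":-0.45,"y":-0.31,"z":0.08,"spin":-0.139},{"x":-0.40,"y":-0.37,"z":0.08,"spin":-0.139},{"x":-0.35,"y":-0.42,"z":0.08,"spin":-0.139},{"x":-0.29,"y":-0.46,"z":0.08,"spin":-0.139}]'
'[{"x":-0.22,"y":-0.50,"z":0.08,"spin":-0.139},{"x":-0.15,"y":-0.52,"z":0.08,"spin":-0.139},{"x":-0.07,"y":-0.54,"z":0.08,"spin":-0.139},{"x":0.00,"y":-0.54,"z":0.08,"spin":-0.139},{"x":0.08,"y":-0.54,"z":0.08,"spin":-0.139}]'
'[{"x":0.15,"y":-0.52,"z":0.08,"spin":-0.139},{"x":0.22,"y":-0.50,"z":0.08,"spin":-0.139},{"x":0.29,"y":-0.46,"z":0.08,"spin":-0.139},{"x":0.35,"y":-0.42,"z":0.08,"spin":-0.139},{"x":0.40,"y":-0.37,"z":0.08,"spin":-0.139}]'
'[{"x":0.45,"y":-0.31,"z":0.08,"spin":-0.139},{"x":0.49,"y":-0.24,"z":0.08,"spin":-0.139},{"x":0.52,"y":-0.17,"z":0.08,"spin":-0.139}]'
```

View pics/d5.png

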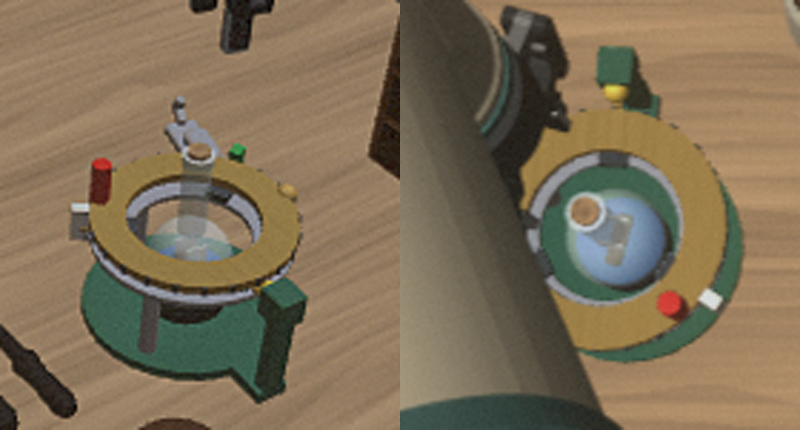

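```bash
python3 - <<'E'
from h import *
np.set_printoptions(suppress=True,precision=1)
C=tri((360,152.3),(185.1,207.6));print(C)
print(proj('scene',[573,193,182]),proj('top',[573,193,182]),proj('scene',[573,193,59]),proj('top',[573,193,59]))
d=(C[0]-[573,193,59]);print(np.degrees(np.arccos(d[2]/np.linalg.norm(d))),np.linalg.norm(d))
b=(182+196)
print('top ball from crop: right 668-400, bottom 287', (268/2.857+120), 287/2.867+135)
E
```

```text
(array([572.1, 190.4, 182.1]), [array([-0.1,  0. ]), array([-0.1, -0.1])])
[[361.  152.2]] [[183.7 207.1]] [[356.  190.6]] [[196.1 217.6]]
1.2917126181114855 123.17191064749011
top ball from crop: right 668-400, bottom 287 213.80469023451172 235.10463899546565
```

The flask stands free. Its cork top triangulates to (572,190,182) against an expected (573,193,182), a tilt of about 1.3°. Now back to the handle.

```bash
python3 -m crank '[{"x":-0.45,"y":-0.2,"z":0,"spin":-0.144},{"x":-0.45,"y":-0.3,"z":0,"spin":-0.144},{"x":-0.4,"y":-0.35,"z":0,"spin":-0.144},{"x":-0.35,"y":-0.4,"z":0,"spin":-0.144},{"x":-0.3,"y":-0.4,"z":0,"spin":-0.144}]' 50
python3 -m crank '[{"x":-0.2,"y":-0.45,"z":0,"spin":-0.144},{"x":-0.15,"y":-0.5,"z":0,"spin":-0.144},{"x":-0.1,"y":-0.5,"z":0,"spin":-0.144},{"x":0,"y":-0.5,"z":0,"spin":-0.144},{"x":0.1,"y":-0.5,"z":0,"spin":-0.144}]'
python3 -m crank '[{"x":0.15,"y":-0.45,"z":0,"spin":-0.144},{"x":0.2,"y":-0.45,"z":0,"spin":-0.144},{"x":0.3,"y":-0.4,"z":0,"spin":-0.144},{"x":0.35,"y":-0.35,"z":0,"spin":-0.144},{"x":0.4,"y":-0.3,"z":0,"spin":-0.144}]'
python3 -m crank '[{"x":0.4,"y":-0.3,"z":0,"spin":-0.144},{"x":0.4,"y":-0.2,"z":0,"spin":-0.144},{"x":0.4,"y":-0.1,"z":0,"spin":-0.144},{"x":0,"y":0,"z":0,"spin":0},{"x":0,"y":0,"z":0,"spin":0}]'
python3 plan.py 511.5 135 254 223
```

```text
clock: 23.9
eef_pos: [553.9, 173.0, 254.6]
tool_rot: [-3.14, -0.0, 2.028]
force: [0.3, -1.1, 0.1]
width: 42.6
clock: 24.4
eef_pos: [538.0, 153.3, 254.7]
tool_rot: [-3.141, -0.001, 2.748]
force: [-0.4, 1.2, -0.0]
width: 42.7
clock: 24.9
eef_pos: [521.5, 135.1, 254.8]
tool_rot: [3.141, -0.001, -2.815]
force: [-0.9, 1.5, 0.4]
width: 42.6
clock: 25.4
eef_pos: [513.7, 124.5, 255.1]
tool_rot: [3.141, -0.001, -2.393]
force: [0.5, 0.2, -0.5]
width: 42.5
clock 25.40 q [ 0.38  0.57 -1.06  1.76  0.55  1.14  1.47] yaw -137.1 n 1
'[{"x":-0.56,"y":0.91,"z":0.11,"spin":-0.002}]'
```

Descend in steps and check the picture before going down onto the handle.

```bash
python3 -m crank '[{"x":-0.55,"y":0.9,"z":1.5,"spin":0},{"x":0,"y":0,"z":3,"spin":0},{"x":0,"y":0,"z":2.5,"spin":0},{"x":0,"y":0,"z":1.5,"spin":0},{"x":0,"y":0,"z":0.5,"spin":0}]'
python3 -m crank '[{"x":0,"y":0,"z":0.5,"spin":0},{"x":0,"y":0,"z":0,"spin":0},{"x":0,"y":0,"z":0,"spin":0}]'
python3 plan.py 511.5 135 90 223
python3 pic.py e1
```

```text
clock: 25.9
eef_pos: [511.0, 134.8, 164.2]
tool_rot: [3.141, -0.002, -2.39]
force: [1.1, -0.1, 0.2]
width: 42.8
clock: 26.2
eef_pos: [512.3, 135.3, 161.4]
tool_rot: [-3.141, 0.001, -2.39]
force: [-0.3, 0.1, 0.1]
width: 42.9
clock 26.20 q [ 0.3   0.67 -0.97  1.88  0.68  0.96  1.34] yaw -136.9 n 2
'[{"x":0.04,"y":0.01,"z":3.57,"spin":0.001},{"x":0.04,"y":0.01,"z":3.57,"spin":0.001}]'
26.25 [512.23 135.26 161.43] [-0.28 -0.53 -0.25] 42.50712562133287
```

View pics/e1.png

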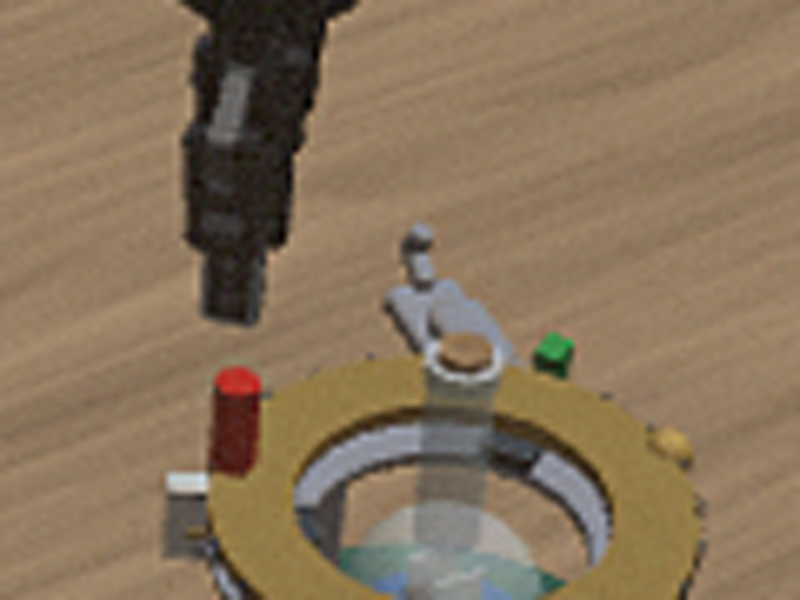

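```bash
python3 -m crank '[{"x":0,"y":0,"z":1.5,"spin":0},{"x":0,"y":0,"z":2.5,"spin":0},{"x":0,"y":0,"z":2.2,"spin":0},{"x":0,"y":0,"z":0.9,"spin":0},{"x":0,"y":0,"z":0,"spin":0}]'
python3 -m crank '[{"x":0,"y":0,"z":0,"spin":0},{"x":0,"y":0,"z":0,"spin":0}]' 30
python3 -m crank '[{"x":-0.02,"y":0.6,"z":0,"spin":0.07},{"x":-0.02,"y":0.6,"z":0,"spin":0.07},{"x":-0.02,"y":0.6,"z":0,"spin":0.07},{"x":-0.02,"y":0.6,"z":0,"spin":0.07},{"x":-0.02,"y":0.6,"z":0,"spin":0.07}]'
python3 pic.py e2
```

```text
clock: 26.75
eef_pos: [510.7, 134.6, 88.3]
tool_rot: [3.14, -0.002, -2.389]
force: [-0.5, 0.3, 0.1]
width: 42.6
clock: 26.95
eef_pos: [512.4, 135.5, 90.5]
tool_rot: [-3.141, 0.002, -2.389]
force: [0.5, 0.2, 0.4]
width: 25.5
clock: 27.45
eef_pos: [495.6, 159.5, 90.4]
tool_rot: [-3.14, 0.001, -2.743]
force: [-0.6, -0.7, -0.2]
width: 25.4
27.5 [495.23 161.16  90.71] [-0.12 -0.06  0.14] 25.67287486643649
```

View pics/e2.png

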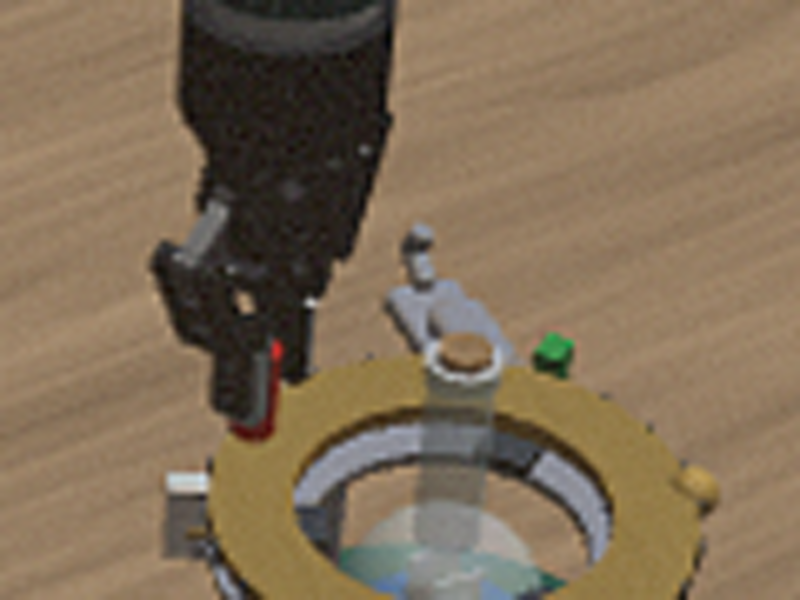

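```bash
python3 -m crank '[{"x":-0.02,"y":0.6,"z":0,"spin":0.07},{"x":-0.02,"y":0.6,"z":0,"spin":0.07},{"x":-0.02,"y":0.6,"z":0,"spin":0.07},{"x":-0.02,"y":0.6,"z":0,"spin":0.07},{"x":-0.02,"y":0.6,"z":0,"spin":0.07}]'
python3 -m crank '[{"x":-0.02,"y":0.6,"z":0,"spin":0.07},{"x":-0.02,"y":0.6,"z":0,"spin":0.07},{"x":-0.02,"y":0.6,"z":0,"spin":0.07},{"x":-0.02,"y":0.6,"z":0,"spin":0.07},{"x":-0.02,"y":0.6,"z":0,"spin":0.07}]'
python3 pic.py e3
python3 - <<'E'
from h import *
p=ctrl.read_state()['eef_pos'][:2]-np.array([573,193]); print(np.hypot(*p),np.degrees(np.arctan2(p[1],p[0])))
E
```

```text
clock: 28.0
eef_pos: [488.8, 188.8, 90.3]
tool_rot: [-3.141, 0.001, -3.091]
force: [-0.9, -0.8, 0.1]
width: 25.4
clock: 28.5
eef_pos: [492.1, 218.7, 90.2]
tool_rot: [-3.141, 0.0, 2.842]
force: [-1.1, -1.0, -1.0]
width: 25.5
28.55 [492.61 220.36  90.48] [0.23 1.14 1.19] 25.600165010845284
84.91998467390717 161.20346828806743
```

View pics/e3.png

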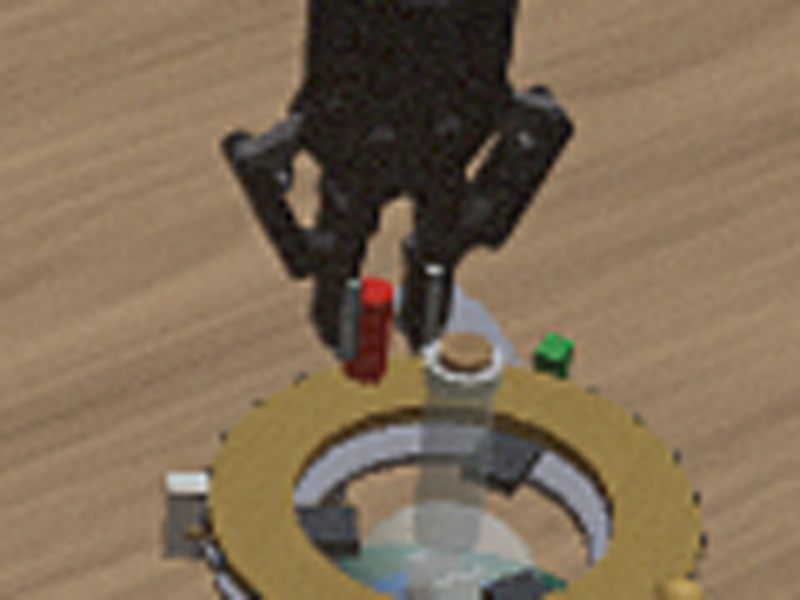

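```bash
python3 -m crank '[{"x":-0.02,"y":0.6,"z":0,"spin":0.07},{"x":-0.02,"y":0.6,"z":0,"spin":0.07},{"x":-0.02,"y":0.6,"z":0,"spin":0.07},{"x":-0.02,"y":0.6,"z":0,"spin":0.07},{"x":-0.02,"y":0.6,"z":0,"spin":0.07}]'
python3 -m crank '[{"x":-0.02,"y":0.4,"z":0,"spin":0.047},{"x":-0.02,"y":0.4,"z":0,"spin":0.047},{"x":-0.02,"y":0.3,"z":0,"spin":0.035},{"x":0,"y":0,"z":0,"spin":0}]'
python3 - <<'E'
from h import *
p=ctrl.read_state()['eef_pos'][:2]-np.array([573,193]); print(np.hypot(*p),np.degrees(np.arctan2(p[1],p[0])))
E
python3 pic.py e4
```

```text
clock: 29.05
eef_pos: [504.6, 243.1, 89.9]
tool_rot: [-3.137, 0.001, 2.493]
force: [-6.3, -10.6, 8.0]
width: 25.9
clock: 29.45
eef_pos: [510.5, 250.2, 89.7]
tool_rot: [-3.134, 0.0, 2.366]
force: [-4.4, -3.8, 4.7]
width: 25.3
84.77517207342632 137.53816023673411
29.5 [510.71 250.67  89.7 ] [-5.37 -4.03  3.79] 25.24630478380595
```

View pics/e4.png

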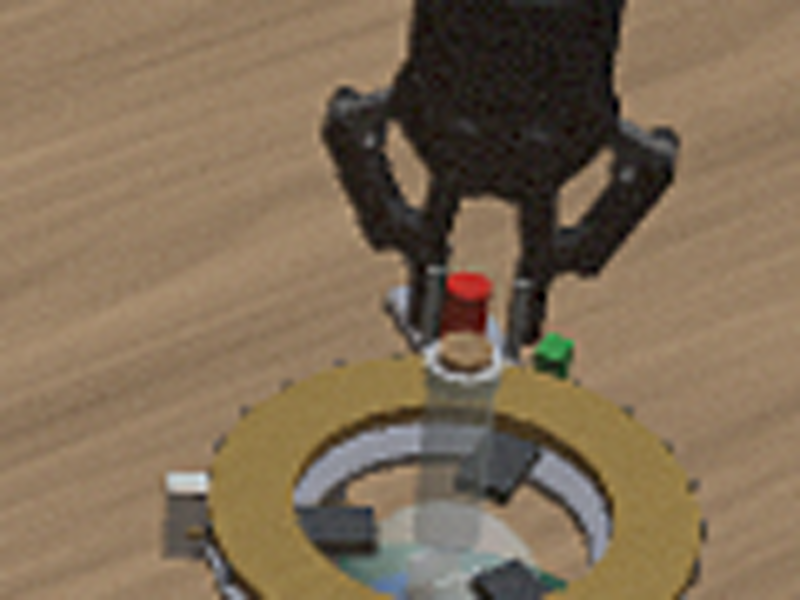

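```bash
python3 -m crank '[{"x":-0.01,"y":0.3,"z":0,"spin":0.035},{"x":-0.01,"y":0.3,"z":0,"spin":0.035},{"x":-0.01,"y":0.3,"z":0,"spin":0.035},{"x":0,"y":0,"z":0,"spin":0}]'
python3 - <<'E'
from h import *
p=ctrl.read_state()['eef_pos'][:2]-np.array([573,193]); print(np.hypot(*p),np.degrees(np.arctan2(p[1],p[0])))
E
python3 pic.py e5
```

```text
clock: 29.9
eef_pos: [518.8, 258.4, 89.7]
tool_rot: [-3.138, 0.0, 2.26]
force: [-4.1, -3.5, 3.8]
width: 25.3
84.94008465659014 129.62746658486523
29.95 [518.83 258.44  89.76] [-4.26 -3.85  2.99] 25.465985827289664
```

View pics/e5.png

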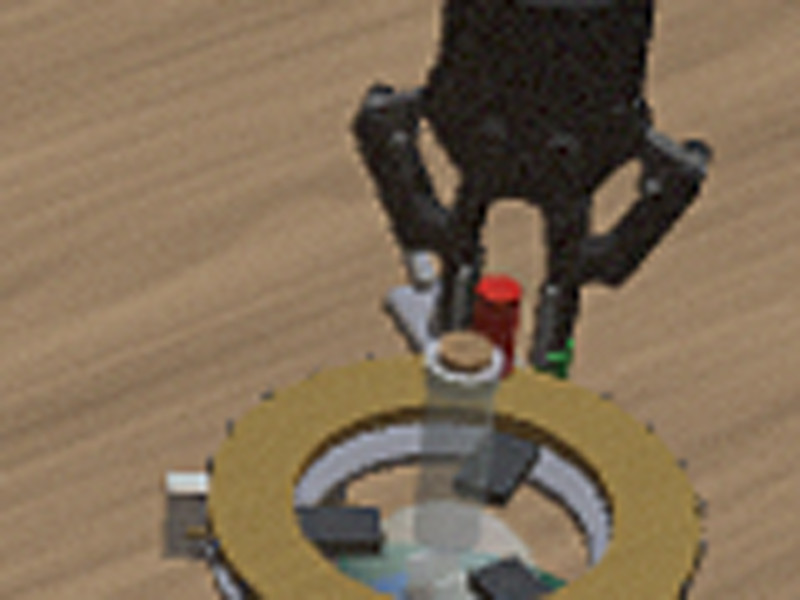

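```bash
python3 - <<'E'
from h import *
for uv in((468,287),(498,291),(238,381)):
    p=onz('scene',(290+uv[0]/6.667,100+uv[1]/6.667),150); d=p[:2]-[573,193]; print(p,np.hypot(*d),np.degrees(np.arctan2(d[1],d[0]))%360)
E
```

```text
[508.911157   244.95768157 150.        ] 82.5044269775243 140.9678558999392
[517.08697839 253.16721522 150.        ] 82.13622691990611 132.9011216276598
[510.76950339 135.17737291 150.        ] 84.94757743286922 222.89727315078667
```

```bash
python3 -m crank '[{"x":0,"y":0.2,"z":0,"spin":0.02},{"x":0,"y":0.1,"z":0,"spin":0.01},{"x":0,"y":0,"z":0,"spin":0}]'
python3 -m crank '[{"x":0,"y":0.2,"z":0,"spin":0.02},{"x":0,"y":0.1,"z":0,"spin":0.01},{"x":0,"y":0,"z":0,"spin":0}]'
```

```text
clock: 30.25
eef_pos: [518.9, 258.0, 89.5]
tool_rot: [-3.133, 0.001, 2.23]
force: [-9.0, -6.2, 8.0]
width: 25.4
clock: 30.55
eef_pos: [519.0, 257.6, 89.4]
tool_rot: [-3.127, 0.003, 2.199]
force: [-13.2, -10.9, 13.5]
width: 25.8
```

```bash
python3 -m crank '[{"x":0,"y":-0.6,"z":0,"spin":0},{"x":0,"y":-0.3,"z":0,"spin":0},{"x":0,"y":0,"z":-0.5,"spin":0},{"x":0,"y":0,"z":-1.5,"spin":0},{"x":0,"y":0,"z":-3,"spin":0}]' 45
python3 -m crank '[{"x":0,"y":0,"z":-4,"spin":0},{"x":0,"y":0,"z":-4,"spin":0},{"x":0,"y":0,"z":-4,"spin":0},{"x":0,"y":0,"z":-2,"spin":0}]'
python3 pic.py e6
python3 plan.py 500 -60 260 133 14
```

```text
clock: 31.05
eef_pos: [516.8, 257.6, 138.9]
tool_rot: [-3.139, -0.001, 2.2]
force: [-0.1, 0.4, 1.0]
width: 38.7
clock: 31.45
eef_pos: [519.3, 259.7, 284.2]
tool_rot: [3.134, 0.0, 2.2]
force: [0.6, -0.2, -0.7]
width: 38.5
31.5 [520.37 260.38 286.32] [0.9  0.63 0.96] 38.69055873055664
clock 31.50 q [-0.18  0.47 -0.51  1.59  0.25  1.13 -0.12] yaw 126.1 n 14
'[{"x":-1.76,"y":-1.46,"z":0.19,"spin":-0.009},{"x":-1.75,"y":-1.48,"z":0.19,"spin":-0.009},{"x":-1.74,"y":-1.49,"z":0.19,"spin":-0.009},{"x":-1.73,"y":-1.51,"z":0.19,"spin":-0.009},{"x":-1.71,"y":-1.52,"z":0.19,"spin":-0.009}]'
'[{"x":-1.70,"y":-1.54,"z":0.19,"spin":-0.009},{"x":-1.69,"y":-1.55,"z":0.19,"spin":-0.009},{"x":-1.67,"y":-1.57,"z":0.19,"spin":-0.009},{"x":-1.66,"y":-1.58,"z":0.19,"spin":-0.009},{"x":-1.65,"y":-1.60,"z":0.19,"spin":-0.009}]'
'[{"x":-1.63,"y":-1.61,"z":0.19,"spin":-0.009},{"x":-1.62,"y":-1.63,"z":0.19,"spin":-0.009},{"x":-1.60,"y":-1.64,"z":0.19,"spin":-0.009},{"x":-1.59,"y":-1.65,"z":0.19,"spin":-0.009}]'
```

View pics/e6.png

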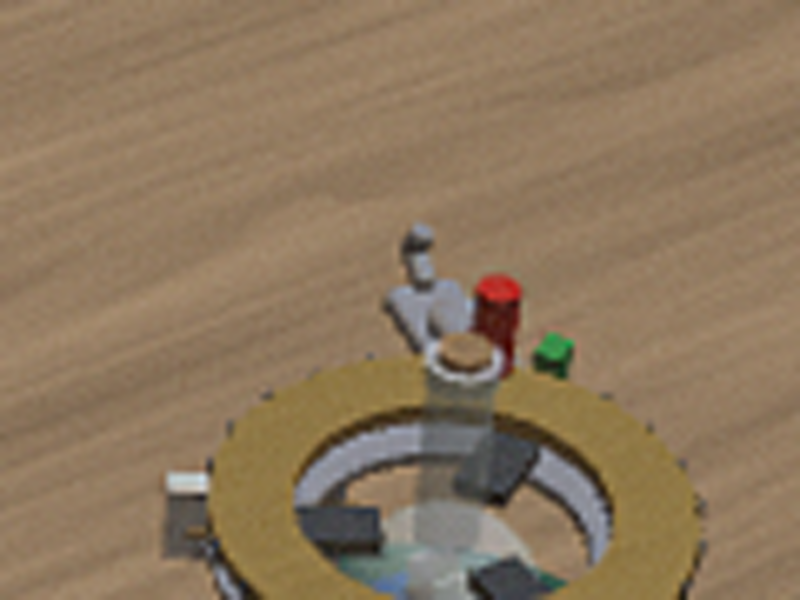

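```bash
python3 -m crank '[{"x":-1.5,"y":-1.5,"z":0,"spin":0},{"x":-2.5,"y":-3,"z":0,"spin":0},{"x":-3,"y":-3.5,"z":0,"spin":0},{"x":-3,"y":-3.5,"z":0,"spin":0},{"x":-3,"y":-3.5,"z":0,"spin":0}]'
python3 -m crank '[{"x":-3,"y":-3.5,"z":0,"spin":0},{"x":-3,"y":-3.5,"z":0,"spin":0},{"x":-3,"y":-3.5,"z":0,"spin":0},{"x":-2.5,"y":-3,"z":0,"spin":0},{"x":-1,"y":-1.5,"z":0,"spin":0}]'
python3 two.py f1; python3 - <<'E'
from h import *
np.set_printoptions(suppress=True,precision=1)
for n in("scene","top"):
    im=vision.get_image(n);cv2.imwrite(f"pics/{n}F.png",im)
    for t in ["handle","jar","figurehead","mallet","pin_a"]:
        print(n,t,[(round(q['score'],2),np.round(q['point'],1)) for q in vision.place_of(t,n)[:2]])
E
```

```text
clock: 32.0
eef_pos: [472.6, 63.2, 279.8]
tool_rot: [3.14, 0.001, 2.201]
force: [0.6, -0.7, -0.4]
width: 38.5
clock: 32.5
eef_pos: [424.2, -129.0, 279.8]
tool_rot: [-3.141, 0.002, 2.195]
force: [-0.4, -0.1, -0.3]
width: 38.5
scene [(0.95, array([344.8, 149.5, 368.8, 188.3]))] [(0.7, array([299. , 228.9]))]
top [(0.5, array([146.9, 148. , 241. , 261. ]))] [(0.89, array([199.3, 220.4]))]
32.8 [ 425.59 -123.48  279.83] [ 0.26  0.29 -0.03] 38.64509543251817
scene handle [(0.96, array([366.2, 147.5]))]
scene jar [(0.74, array([347.4, 285.9]))]
scene figurehead [(0.55, array([360.5, 155.7]))]
scene mallet [(0.84, array([124.1, 242.4]))]
scene pin_a [(0.8, array([278.5, 234.3])), (0.6, array([298.7, 229.2]))]
top handle [(0.84, array([155.9, 241.1]))]
top jar [(0.59, array([276.7, 141. ])), (0.26, array([186., 210.]))]
top figurehead [(0.67, array([134.5, 293.6]))]
top mallet [(0.24, array([194.9, 219.7]))]
top pin_a [(0.84, array([270.6, 228.6]))]
```

View pics/f1.png

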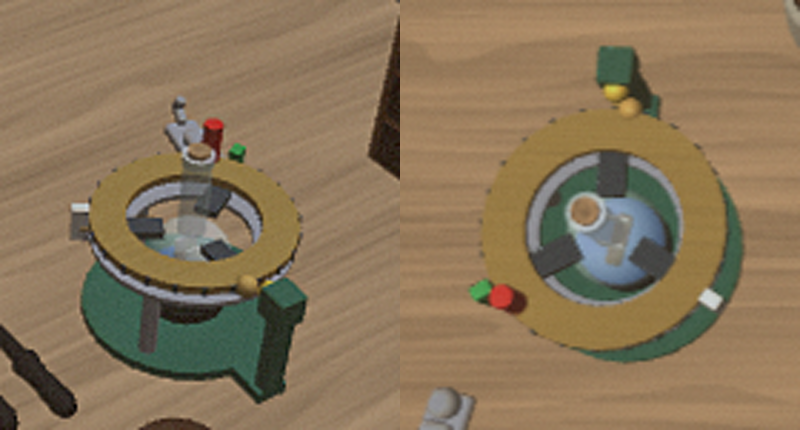

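View pics/topF.png

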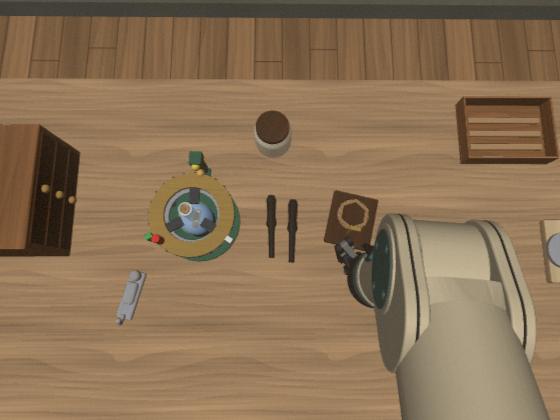

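```bash
python3 - <<'E'
from h import *
c=np.array([573,193])
def cen(im,hs,u0,v0,r):
    hsv=cv2.cvtColor(im,cv2.COLOR_BGR2HSV); m=0
    for lo,hi in hs: m=m|cv2.inRange(hsv,lo,hi)
    w=np.zeros(m.shape,np.uint8);cv2.circle(w,(u0,v0),r,255,-1); M=cv2.moments(m&w,True); return M['m10']/M['m00'],M['m01']/M['m00'],M['m00']
red=[((0,150,60),(7,255,255)),((173,150,60),(180,255,255))]
for f in('top0','c6','topF'):
    im=cv2.imread(f'pics/{f}.png'); u=cen(im,red,191,214,55)
    p=onz('top',u[:2],146);d=p[:2]-c;print(f,u,np.hypot(*d),np.degrees(np.arctan2(d[1],d[0]))%360)
im=cv2.imread('pics/topF.png');t=cv2.imread('pics/top0.png')
z=np.hstack([cv2.resize(im[140:190,160:230],(400,286),interpolation=cv2.INTER_CUBIC),cv2.resize(im[215:265,130:200],(400,286),interpolation=cv2.INTER_CUBIC)])
cv2.imwrite('pics/f2.png',z)
d=cv2.absdiff(im,t).max(2)
for n,(x0,y0,x1,y1) in dict(jar=(245,100,305,165),fig=(110,265,150,330),pins=(260,190,305,270)).items(): print(n,(d[y0:y1,x0:x1]>40).sum(),d[y0:y1,x0:x1].mean())
a=cv2.absdiff(cv2.imread('pics/sceneF.png'),cv2.imread('pics/scene0.png')).max(2)
print('mallet scene',(a[215:295,45:150]>40).sum(),'jar',(a[240:305,325:375]>40).sum(),'pins',(a[200:255,258:318]>40).sum())
E
```

```text
top0 (183.85714285714286, 251.9, 70.0) 85.86693379824365 177.32843172012744
c6 (214.44117647058823, 241.02941176470588, 68.0) 85.69933567231988 222.02660811097888
topF (156.35802469135803, 238.77777777777777, 81.0) 84.96909680977717 133.87297155190893
jar 0 3.6984615384615385
fig 0 3.685769230769231
pins 0 3.7847222222222223
mallet scene 0 jar 0 pins 0
```

View pics/f2.png

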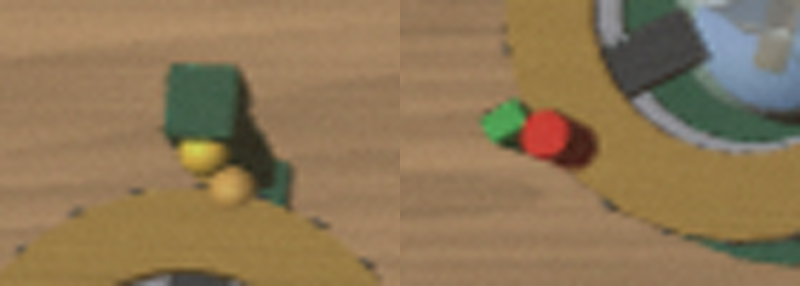

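All checks agree: the handle turned through about 88 to 90° between the two stops, the flask is upright, and nothing else moved. I'll hand it in.

```bash
python3 - <<'E'
from cell import ctrl
print(ctrl.finish_job()); print(ctrl.read_state()['clock'])
E
```

```text
the job is handed in; nothing more can be done
None
the job is handed in; nothing more can be done
```

The job is done and handed in at about 33 s of the 64 s allowed; no verdict was reported.

I pushed the ring open by its handle until the force rose to about 15 N at the stop. I stood the flask upright in its cradle and gripped the neck. I then lowered it into the cup, pressing with about 12 N, and let go. Finally I turned the ring back clockwise past the plunger to the locked stop, where the force rose to about 17 N across the handle without movement.

**Last checks:**
- **Flask:** it stands free. I measured the cork top at (572, 190, 182) against an expected (573, 193, 182), a tilt of about 1.3°. That was before the ring was turned back; the pictures after locking show the flask standing the same way, but I did not measure it again.
- **Ring:** the handle stands by the green block with the jaws closed in. Its travel between the two stops measured about 88° in the top view and 90° in the scene view. I take the 2° difference as measuring noise, because the force showed the stop at both ends.
- **Other things:** the jar, figurehead and pins show no change in the top picture, nor the mallet in the scene picture. The robot was clear of everything when I handed in.

**Disagreement:** the reported tool height was about 40 mm lower than the fingertips in the camera pictures, while x and y agreed. I corrected for this, checking against the pictures as I went.

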